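# Number the pine blanks in the marking press

### The arm

A 6-joint arm with a two-finger parallel gripper is mounted at the origin on the work surface. World frame = base frame: x ahead of the robot, y to its left, z up, the work surface at z = 0. Lengths are in m, angles in degrees, forces in N, time in s.
With the tool pointing down it reaches from about 0.25 to 0.725 m from the base axis. Payload 9.7 kg.
Tool frame: the origin (TCP) lies at the very end of the fingers, on their centre line; the grasp point (between the pads) lies 19 mm behind it; z points along the fingers, y is the line along which they close (so a half turn about z gives the same grasp; the last joint's range is limited). The gripper opens to 85 mm and grips with 20 to 120 N. Pads are 22 mm wide; open, the fingers measure 114 mm over their backs; the gripper's body (76 mm by 85 mm) begins 54 mm behind the grasp point. The pads swing forward as they close: fully open they stand 13 mm farther back than shut.
Start: joints at [72.995, 4.979, 10.078, 95.1, 0, 90], TCP at [0.161, 0.526, 0.231] pointing down, gripper open.
Joint ranges: [-179.16, 179.16], [-48.56, 103.87], [-65.8, 70.77], [-126.05, 130.52], [-82.76, 87.17], [-180, 180]. Speed limits (degrees/s): [127.2, 127.2, 147.25, 180, 180, 180].

### API

Orientations are given as [roll, pitch, yaw] about the fixed x, y, z axes, in that order (R = Rz(yaw) Ry(pitch) Rx(roll)).
In Python, from workcell import bot gives the robot as it stands.
- The arm moves only by the tool arm_command, never from a script. Its argument "series" is a list of rows, each a list of 4 numbers: the shift along the tool's x, y, z in m, then the turn about the tool's z in rad. A call has exactly 5 rows; each row is the pose to reach, as a shift and turn from the pose commanded when the call began, along the tool's axes at that moment; what a row does not reach only later rows make up. A row lasts 1/10 s, in which the tool goes at most 50 mm and 8.59 degrees, less where a joint would pass 70% of its speed; a pose out of reach is approached as far as the arm can. A call with a gripper value outside its range is refused whole. "hand" is the finger opening in m, from 0 to 0.0854, set as the call begins (left out, the last holds). The fingers move at their own pace and stop on an object; "grip_force" is the grip in N (left out, the last holds). Time passes only in rows, so rows that repeat a pose let the fingers close, or fill a call up. It gives the time, the measured TCP pose, the force, the opening and the grip force at its end, in the units of the state.
- bot.get_obs(): the state, without advancing time (a new reading comes with each control period).
- bot.camera(name): name is "scene" or "top" or "wrist"; returns a dict with "color" (420x560x3 uint8, blue, green, red), "camera_matrix" (3x3 intrinsics, pixels), "xyz" and "orientation" of the camera in the world; the wrist camera has in their place "T_tool_cam" (4x4, takes a point from camera to tool coordinates, whose origin is the TCP and whose axes are the flange's). Camera axes: x right, y up, looking along -z (the intrinsics and any distortion apply to the point x, -y, -z); pixel columns grow to the right and rows downward; lengths in m; the calibration is good to about 2 mm. The wrist camera is an equidistant fisheye: a pixel r from the principal point sees the ray r / f radians off the axis. A picture is of the moment at which its call begins: read the wrist's pose just before it. There is no depth.
- bot.job_done(): hands the job in; it is judged then, once.
Trained networks look in the newest picture that a camera, given by its name, has taken for a name from the list of things; names that differ only in an ending like _2 or _b are one class to them, and where a whole thing is asked for, a point or a joint stands for the part that bears it (a point fixed in the world has none). Each returns a list of dicts, best first, with "confidence" (0 to 1); they miss things now and then, are a little off and sometimes report something else, mostly with a low value. They report only what shows in the picture. A call takes as long as a camera call. They do not tell look-alikes from the thing itself.
- bot.find_in(camera, target): "location" ([column, row] in pixels, amid what is visible of it).
- bot.mark_of(camera, target): "location" ([column, row] in pixels: a listed point, or the origin of a listed thing).
The state is a dict: "time": time; "q": joint angles; "qd": joint speeds; "joint_efforts": joint torques, N m; "ee_pos": TCP position; "tcp_rot": TCP orientation; "wrist_force": force on the tool from outside, world axes, zero at the start; "torque": the same for the moment, N m; "opening": finger opening in m; "grasp_force": force on a finger pad.
Only numpy, scipy, OpenCV 4.12 (cv2) and the standard library are available. Lean on these libraries where they do the work, as an engineer would, in place of code of your own. Each camera call takes 0.05 s, during which the arm holds its last target. There are 200 camera calls.

### The job

On the plywood sheet lie two or three square pine blanks; taking them from the shortest to the longest, number each one in the marking press with its size number - 1 for 95 mm long, 2 for 120 mm, 3 for 145 mm, 4 for 170 mm - and never stamp a blank with any other number. For each blank roll the number wheel up by its ridges until that many pips stand at the index, push the blank between the guides until it is fully home against the end stop, press the lever down to its stop and let it come back up. Leave every numbered blank lying flat on the floor of the wooden tray, not stacked, and do not disturb the mallet, chisel and try square.

Things in the scene. Friction and masses are not known exactly. Their poses are not given: they have to be found in the camera images.
- press: fixed green lever marking press. Origin: bench height, middle of the face of the end stop; x runs along the guides towards the column (blanks go in towards +x), y left, z up. Steel bed 110 mm wide, x from -210 to 90, top at z = 12. Column x = 30 to 80; the head overhangs the guides from x = -38 on, underside z = 160, top z = 205
- guide_mouth (a point): middle of the mouth of the guides, on the bed (x = -135 mm, z = 12 of the press). Two steel rails on the bed, 14 mm high and 12 mm thick: 92 mm apart here, closing evenly to 42 mm at x = -50, then parallel to the end stop at x = 0 (stop 42 mm high, 42 wide). A blank that is home touches the stop with its end
- stamp_foot: round steel foot, 20 mm across, under the press head over the guides at x = -20, y = 0 of the press. Origin 23 mm above its underside. Underside at z = 82 mm with the lever up; it sinks 36 mm with the lever, meets a blank (top at z = 52) at lever 0.46 rad, then yields on its own spring (1.5 N/mm after 3 N)
- press_lever (a joint): sprung lever on the press's -y side: 0 = up (rest), 0.55 rad = down at its stop. Hinge along the press's x axis at y = -45, z = 150 mm; its 160 mm arm points to -y, 0.40 rad above level at rest, 0.15 rad below level at the stop. About 12 N down on the grip takes it to the stop; let go, it springs back
- lever_grip (a point): point on the axis of the lever's black round grip (24 mm thick, along the press's x axis, reaching 35 mm to -x and 50 mm to +x of this point): push down here from above. At rest at x = -10, y = -192, z = 212 mm of the press, at the lever's stop at y = -203, z = 126
- number_wheel (a joint): number wheel: 0 = blank face at the index, each further number is 0.698 rad (40 degrees), so 1 to 4 are at 0.698, 1.396, 2.094, 2.793; range -0.1 to 3.3. It grows as the top of the wheel is pushed towards the press's +x. Light friction (1.5 N at the ridges), no detents: it stays where it is left
- wheel_axle (a point): middle of the number wheel's axle, which lies along the press's y axis (at x = -60, y = 125, z = 68 mm of the press). Drum radius 36, 52 wide; nine straight ridges 4 mm thick reach out to radius 52, midway between the numbers. White pips between them (0 to 8) are the numbers; the top one, between the index lines on the two cheeks, is set. Cheeks 56 mm apart, ending 28 mm above the axle
- number_1 (a point): point on the drum of the number wheel (radius 36) in the middle of its number 1: on top when the wheel is at 1; its x axis is then along the press's x axis
- number_2 (a point): point on the drum of the number wheel (radius 36) in the middle of its number 2: on top when the wheel is at 2; its x axis is then along the press's x axis
- number_3 (a point): point on the drum of the number wheel (radius 36) in the middle of its number 3: on top when the wheel is at 3; its x axis is then along the press's x axis
- number_4 (a point): point on the drum of the number wheel (radius 36) in the middle of its number 4: on top when the wheel is at 4; its x axis is then along the press's x axis
- blank_1: planed pine blank, 95 mm long and 40 mm square; origin at its centre, x along its length. May be absent. Starts flat on the plywood sheet on the left, 6 mm thick
- blank_2: planed pine blank, 120 mm long and 40 mm square; origin at its centre, x along its length. May be absent. Starts flat on the plywood sheet on the left, 6 mm thick
- blank_3: planed pine blank, 145 mm long and 40 mm square; origin at its centre, x along its length. May be absent. Starts flat on the plywood sheet on the left, 6 mm thick
- blank_4: planed pine blank, 170 mm long and 40 mm square; origin at its centre, x along its length. May be absent. Starts flat on the plywood sheet on the left, 6 mm thick
- tray: fixed dark wooden tray on the right, 226 mm (its x) by 232 mm (its y) outside, walls 8 mm thick and 22 mm high, inner floor 8 mm above the bench; origin at the centre of its underside
- mallet: wooden mallet lying on the bench, far left; bystander
- chisel: chisel with black handle lying on the bench, far side; bystander
- try_square: try square with dark stock lying on the bench, far right; bystander
Not all that is in view belongs to the job. What is shaped like the blank_1 but black or turquoise is not meant.

How it is judged:
By the outcome, as a careful person would: the job done as asked, in the order asked, and still so for the second after the job is handed in, with the robot touching nothing.
Of blank_1, blank_2, blank_3, blank_4 only 2 to 3 are there at a start; the rules pass over those that are not, and their reading is None.
At some moment in a run one of blank_1, blank_2, blank_3, blank_4 may be knocked a few centimetres aside while the robot is not near it.
Once in a run the grip may slacken for a moment while it holds something.
It also fails if it takes over 210 s, if anything falls off the work surface, if the arm or the gripper's body presses on something with over 40 N, if the wrist force passes 120 N, or if a joint passes its speed limit or range.

## Working session

There is one attempt and no reset: what is moved stays moved. The work goes in short steps, Python scripts to look and compute and a tool call to move; the robot and the scene stay as the last step left them, time stands still between calls to the robot, and variables do not carry over. Pictures are saved under pics/ and viewed, at most 14 in all, crops included, and the job is handed in when it is done.

Besides the shell and the picture viewer there is one more tool, called after "Emit:" as a command line: name --pt "numbers of a row" for each row, then --argument value for the rest. arm_command: Moves the arm, as the interface text tells. Its arguments: {"type":"object","properties":{"series":{"type":"array"},"hand":{"type":"number"},"grip_force":{"type":"number"}},"required":["series"]}

```bash
ls; mkdir -p pics; python3 - <<'E'
from workcell import bot
import cv2
o=bot.get_obs();print(o)
for n in("scene","top"):
    c=bot.camera(n);cv2.imwrite(f"pics/{n}0.png",c["color"]);print(n,c["camera_matrix"],c["xyz"],c["orientation"],[k for k in c])
    for t in("press","guide_mouth","lever_grip","wheel_axle","blank_1","blank_2","tray","stamp_foot","number_1"):
        print(t,[(r["location"],r["confidence"]) for r in bot.mark_of(n,t)])
E
```

```text
pics
{'time': 0.0, 'q': array([7.29936882e+01, 5.01169586e+00, 1.00331425e+01, 9.51008203e+01,
       3.94109386e-04, 9.00006895e+01]), 'qd': array([-0.06078589, -0.07440995,  0.03059137,  0.08064597, -0.0877577 ,
        0.02063327]), 'joint_efforts': array([-1.12399139e-03, -5.20392931e+01,  4.64800429e+01,  1.64735690e-02,
       -1.38005812e-04,  2.61610791e-05]), 'ee_pos': array([0.16078852, 0.52571513, 0.23056562]), 'tcp_rot': array([-1.79920626e+02, -3.93153828e-04,  1.62992998e+02]), 'wrist_force': array([-0.19837332,  0.13645524,  1.5685987 ]), 'torque': array([0.00367016, 0.00551218, 0.03624671]), 'grasp_force': 0.0, 'opening': 0.08563072149979374}
scene [[402.9932107    0.         276.74004289]
 [  0.         402.9932107  204.14054483]
 [  0.           0.           1.        ]] [1.28703709 0.26817032 0.98442289] [ 41.74128378   0.56375168 109.80247017] ['color', 'camera_matrix', 'xyz', 'orientation']
press [([264.8, 252.8], 0.65)]
guide_mouth [([284.2, 222.4], 0.86)]
lever_grip [([202.9, 182.7], 0.96)]
wheel_axle [([316.7, 239.4], 0.92), ([415.6, 232.2], 0.41)]
blank_1 [([
[... 731 characters left out ...]
mera_matrix', 'xyz', 'orientation']
press [([287.3, 193.3], 0.59)]
guide_mouth [([282.3, 232.8], 0.85), ([176.2, 167.7], 0.55), ([287.7, 193.0], 0.31), ([357.2, 187.8], 0.18)]
lever_grip [([354.6, 186.3], 0.68)]
wheel_axle [([238.8, 204.5], 0.8), ([237.1, 213.4], 0.58)]
blank_1 [([149.2, 262.9], 0.94), ([303.3, 296.6], 0.77), ([255.3, 128.8], 0.7), ([167.5, 279.3], 0.68), ([192.0, 301.4], 0.56)]
blank_2 [([149.2, 262.9], 0.94), ([303.3, 296.6], 0.77), ([255.3, 128.8], 0.7), ([167.5, 279.3], 0.68), ([192.0, 301.4], 0.56)]
tray [([402.6, 258.3], 0.79), ([366.7, 169.8], 0.17)]
stamp_foot []
number_1 [([237.9, 207.2], 0.87), ([237.5, 214.8], 0.78), ([236.6, 215.8], 0.63), ([401.9, 256.8], 0.43)]
```

```bash
python3 - <<'E'
import cv2
a=cv2.imread("pics/top0.png");cv2.imwrite("pics/top0b.png",cv2.resize(a[80:360,90:470],None,fx=2.1,fy=2.1,interpolation=3))
E
```

```text
(no output)
```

View pics/top0b.png

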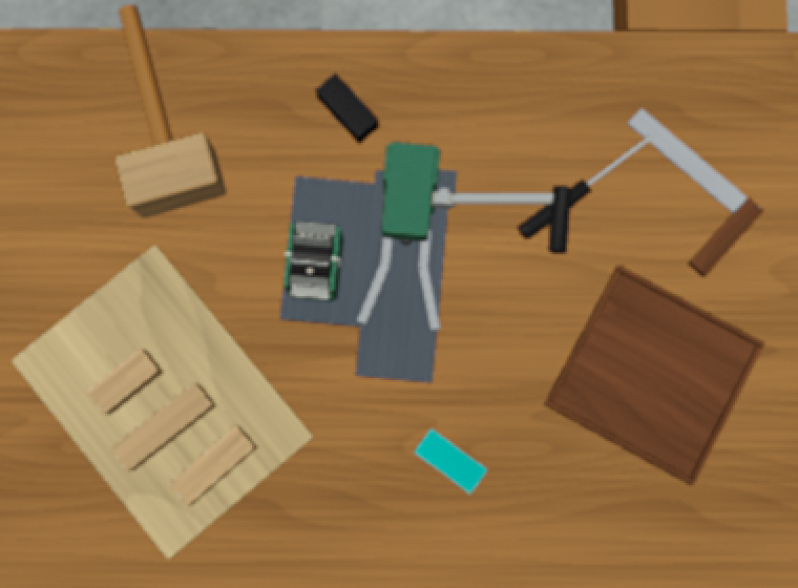

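View pics/scene0.png

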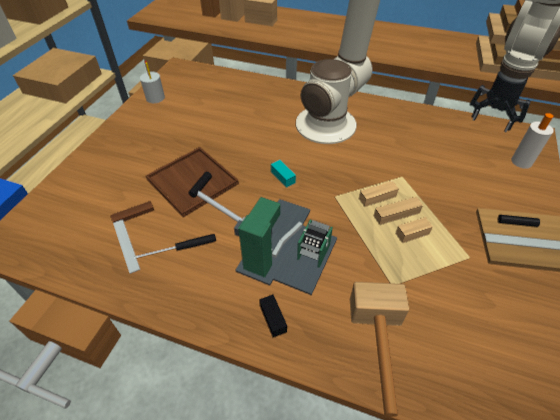

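The top view shows three blanks on the sheet at crop (125,382), (163,427) and (214,466). They look like the 95, 145 and 120 mm ones. The press mouth faces the robot, the wheel is at (313,262), the lever grip at (560,218) and the tray at (655,375). The black block (347,107) and the turquoise one (450,460) are decoys.

```bash
cat > h.py <<'E'
import numpy as np, cv2
from scipy.spatial.transform import Rotation as R
from scipy.optimize import least_squares
from workcell import bot
def eul(o): return R.from_euler('xyz',o,degrees=True).as_matrix()
def view(name,save=None):
    o=bot.get_obs(); c=bot.camera(name)
    if save: cv2.imwrite(f"pics/{save}.png",c["color"])
    K=np.array(c["camera_matrix"])
    if name=="wrist":
        T=np.eye(4);T[:3,:3]=eul(o["tcp_rot"]);T[:3,3]=o["ee_pos"]
        M=T@np.array(c["T_tool_cam"]); Rc,t=M[:3,:3],M[:3,3]
    else: Rc,t=eul(c["orientation"]),np.array(c["xyz"])
    return dict(name=name,K=K,R=Rc,t=t,img=c["color"])
def proj(v,P):
    p=(np.atleast_2d(P)-v["t"])@v["R"]; p=p*[1,-1,-1]
    if v["name"]=="wrist":
        r=np.linalg.norm(p[:,:2],axis=1); th=np.arctan2(r,p[:,2]); p=np.c_[p[:,:2]*(th/np.maximum(r,1e-9))[:,None],np.ones(len(p))]
    else: p=p/p[:,2:]
    return (p@v["K"].T)[:,:2]
def unproj(v,uv,z):
    uv=np.atleast_2d(np.array(uv,float)); p=np.c_[uv,np.ones(len(uv))]@np.linalg.inv(v["K"]).T
    if v["name"]=="wrist":
        th=np.linalg.norm(p[:,:2],axis=1); p=np.c_[p[:,:2]*(np.sin(th)/np.maximum(th,1e-9))[:,None],np.cos(th)]
    d=(p*[1,-1,-1])@v["R"].T
    return v["t"]+d*((z-v["t"][2])/d[:,2])[:,None]
def p2w(pose,P):
    x,y,a=pose; P=np.atleast_2d(P)/1000.; c,s=np.cos(a),np.sin(a)
    return np.c_[x+c*P[:,0]-s*P[:,1],y+s*P[:,0]+c*P[:,1],P[:,2]]
def marks(v,t,n=3): return [(np.round(r["location"],1).tolist(),round(r["confidence"],2)) for r in bot.mark_of(v["name"],t)[:n]]
PP=dict(guide_mouth=[-135,0,12],lever_grip=[-10,-192,212],wheel_axle=[-60,125,68])
def fitpress(obs,x0=(0.45,0,0)):   # obs: list (view, pressmm, uv)
    f=lambda x:np.concatenate([(proj(v,p2w(x,P))-uv).ravel()/1 for v,P,uv in obs])
    s=least_squares(f,x0,loss='soft_l1',f_scale=2); return s.x,np.round(f(s.x),1)
E
python3 - <<'E'
from h import *
s=view("scene");t=view("top")
ob=[]
for v,d in((s,dict(guide_mouth=(284.2,222.4),lever_grip=(202.9,182.7),wheel_axle=(316.7,239.4))),(t,dict(guide_mouth=(282.3,232.8),lever_grip=(354.6,186.3),wheel_axle=(238.8,204.5)))):
    for k,u in d.items(): ob.append((v,PP[k],u))
x,r=fitpress(ob);print(x,np.degrees(x[2]),r)
print("blanks",unproj(t,[(149.2,262.9),(167.5,279.3),(192,301.4)],.026)[:,:2], unproj(s,[(414.1,229.5),(398.7,207.9),(381,192.4)],.026)[:,:2])
print("tray",unproj(t,[(402.6,258.3)],.0),unproj(s,[(189.5,181.7)],0))
# tray corners from crop view (rim z .022)
print(unproj(t,np.array([(618,267),(763,345),(692,484),(546,404)])/2.1+[90,80],.026)[:,:2])
E
```

```text
[ 0.66251386  0.00173415 -0.07406851] -4.243812938247358 [ 0.7 -2.4 -1.3  0.9 -1.5  0.5 -3.1  2.3  0.4 -0.4 -0.6 -0.4]
blanks [[0.44277945 0.39233289]
 [0.39538861 0.33685143]
 [0.332234   0.26338248]] [[0.44525255 0.3938115 ]
 [0.37359423 0.33741585]
 [0.32493651 0.27311595]]
tray [[ 0.4614676  -0.35668551  0.        ]] [[ 0.46572185 -0.35827826  0.        ]]
[[ 0.61163745 -0.30084237]
 [ 0.50176476 -0.50156209]
 [ 0.30958812 -0.39518761]
 [ 0.41802719 -0.195828  ]]
```

```bash
cat >> h.py <<'E'
def go(x,y,z,yaw):
    "shift in tool axes and turn (rad) from present pose to world target"
    o=bot.get_obs(); Rt=eul(o["tcp_rot"]); d=Rt.T@(np.array([x,y,z])-o["ee_pos"])
    dy=(yaw-o["tcp_rot"][2]+180)%360-180
    print("go",np.round(d,4).tolist(),"turn",round(-np.radians(dy),4),"| at",np.round(o["ee_pos"],4),np.round(o["tcp_rot"],1),"t",round(o["time"],1))
def rel(P0,yaw0,P1,yaw1):
    "same but from pose 0 to pose 1 (planned)"
    Rt=eul([180,0,yaw0]); d=Rt.T@(np.array(P1)-np.array(P0)); dy=(yaw1-yaw0+180)%360-180
    print("rel",np.round(d,4).tolist(),"turn",round(-np.radians(dy),4))
E
python3 -c "
from h import *
go(.40,.33,.30,125)"
```

```text
go [-0.286, -0.1174, -0.0687] turn 0.6632 | at [0.1608 0.5259 0.2313] [-180.    0.  163.] t 1.1
```

Emit:
arm_command --pt "-0.04 -0.017 -0.01 0" --pt "-0.08 -0.034 -0.02 0" --pt "-0.12 -0.05 -0.03 0" --pt "-0.16 -0.066 -0.04 0" --pt "-0.2 -0.082 -0.05 0"

```text
time: 1.6
ee_pos: [0.3292, 0.3878, 0.2819]
tcp_rot: [180.0, 0.0, 163.0]
wrist_force: [1.1, 0.7, 0.3]
opening: 0.0854
grasp_force: 0.0
```

Emit:
arm_command --pt "-0.04 -0.016 -0.01 0.13" --pt "-0.07 -0.028 -0.019 0.26" --pt "-0.086 -0.0354 -0.0187 0.4" --pt "-0.086 -0.0354 -0.0187 0.53" --pt "-0.086 -0.0354 -0.0187 0.663"

```text
time: 2.1
ee_pos: [0.4006, 0.3294, 0.3]
tcp_rot: [-180.0, -0.0, 124.6]
wrist_force: [0.8, -0.1, -0.3]
opening: 0.0852
grasp_force: 0.0
```

```bash
python3 -c "
from h import *
v=view('wrist','w1');go(.40,.33,.30,125)
for r in marks(v,'blank_1',6): print(r,unproj(v,[r[0]],.026)[0])
print(v['t'])
for k in PP: print(k,marks(v,k))"
```

```text
go [0.0005, -0.0001, -0.0] turn -0.0142 | at [0.4004 0.3297 0.3   ] [-180.     0.   124.2] t 2.1
([270.8, 156.1], 0.83) [0.37987036 0.33334495 0.026     ]
([339.2, 148.6], 0.79) [0.44687455 0.39271805 0.026     ]
([214.8, 175.7], 0.78) [0.33267979 0.26969231 0.026     ]
([133.8, 332.0], 0.51) [ 0.34611309 -0.06093768  0.026     ]
[0.35485811 0.39719282 0.44362048]
guide_mouth [([242.1, 355.9], 0.59)]
lever_grip []
wheel_axle [([323.6, 355.8], 0.7)]
```

View pics/w1.png

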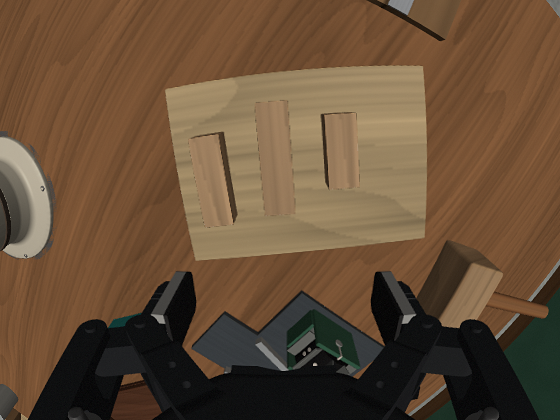

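Blanks in the wrist view: 95 mm at (340,150), 145 mm at (275,158) and 120 mm at (214,180). They lie roughly parallel.

```bash
python3 -c "
from h import *
v=view('wrist')
for n,a in (('A',[(325,114),(355,113),(359,188),(330,188)]),('B',[(255,101),(287,100),(294,213),(264,215)]),('C',[(190,138),(222,134),(233,220),(204,226)])):
    w=unproj(v,a,.046)[:,:2]; e0=w[:2].mean(0);e1=w[2:].mean(0);d=e0-e1
    print(n,'c',w.mean(0),'len',np.linalg.norm(d),'wid',np.linalg.norm(w[0]-w[1]),np.linalg.norm(w[3]-w[2]),'ang',np.degrees(np.arctan2(d[1],d[0])))
"
```

```text
A c [0.44670453 0.39387125] len 0.0947673922846387 wid 0.037305801900987035 0.03797115439755376 ang 130.95863450314042
B c [0.38413521 0.33697247] len 0.14454165048946227 wid 0.03847890582718277 0.03900446281737445 ang 129.00968192365667
C c [0.33393876 0.26786684] len 0.11554429482107705 wid 0.04151583844972515 0.04106003756819337 ang 130.28678148481836
```

```bash
python3 -c "
from h import *
w=p2w([.6625,.0017,-.0741],[-110,70,220])[0];print(w);go(*w,175.8)"
```

```text
[0.55798411 0.07965145 0.22      ]
go [-0.2958, -0.0152, 0.08] turn -0.8832 | at [0.3999 0.3301 0.3   ] [180.   -0.  125.2] t 2.4
```

Emit:
arm_command --pt "-0.045 -0.002 0.01 -0.14" --pt "-0.09 -0.004 0.02 -0.28" --pt "-0.135 -0.006 0.03 -0.42" --pt "-0.18 -0.009 0.04 -0.56" --pt "-0.225 -0.012 0.05 -0.7" --hand 0.0

```text
time: 2.9
ee_pos: [0.5172, 0.1422, 0.2509]
tcp_rot: [180.0, 0.0, 164.5]
wrist_force: [0.5, 0.6, 0.4]
opening: 0.0121
grasp_force: 0.0
```

```bash
python3 -c "
from h import *
w=p2w([.6625,.0017,-.0741],[-110,70,220])[0];go(*w,175.8)"
```

```text
go [-0.056, -0.0494, 0.0309] turn -0.1972 | at [0.5172 0.1422 0.2509] [180.    0.  164.5] t 2.9
```

Emit:
arm_command --pt "-0.026 -0.024 0.015 -0.1" --pt "-0.052 -0.049 0.03 -0.19" --pt "-0.052 -0.049 0.03 -0.19" --pt "-0.052 -0.049 0.03 -0.19" --pt "-0.052 -0.049 0.03 -0.19"

```text
time: 3.4
ee_pos: [0.5529, 0.0829, 0.2218]
tcp_rot: [180.0, 0.0, 174.9]
wrist_force: [-0.9, 0.5, 0.1]
opening: 0.0
grasp_force: 0.0
```

```bash
python3 -c "
from h import *
v=view('wrist','w2')
w=p2w([.6625,.0017,-.0741],[-110,70,220])[0];go(*w,175.8)
for k,P in PP.items(): print(k,marks(v,k,2),proj(v,p2w([.6625,.0017,-.0741],P)))
for k in range(1,5): print(k,marks(v,'number_%d'%k,3))
c=cv2.resize(v['img'],None,fx=1.4,fy=1.4,interpolation=3);cv2.imwrite('pics/w2b.png',c)"
```

```text
go [-0.0053, -0.003, 0.002] turn -0.0146 | at [0.553  0.0831 0.222 ] [1.80e+02 1.00e-01 1.75e+02] t 3.5
guide_mouth [([216.6, 165.4], 0.95)] [[217.3788764  162.12337057]]
lever_grip [([0.3, 346.1], 0.79)] [[  3.51089631 349.27221485]]
wheel_axle [] [[335.09798439 243.70052498]]
1 [([342.7, 243.3], 0.86), ([338.3, 216.8], 0.84), ([331.4, 207.8], 0.75)]
2 [([342.7, 243.3], 0.86), ([338.3, 216.8], 0.84), ([331.4, 207.8], 0.75)]
3 [([342.7, 243.3], 0.86), ([338.3, 216.8], 0.84), ([331.4, 207.8], 0.75)]
4 [([342.7, 243.3], 0.86), ([338.3, 216.8], 0.84), ([331.4, 207.8], 0.75)]
```

View pics/w2b.png

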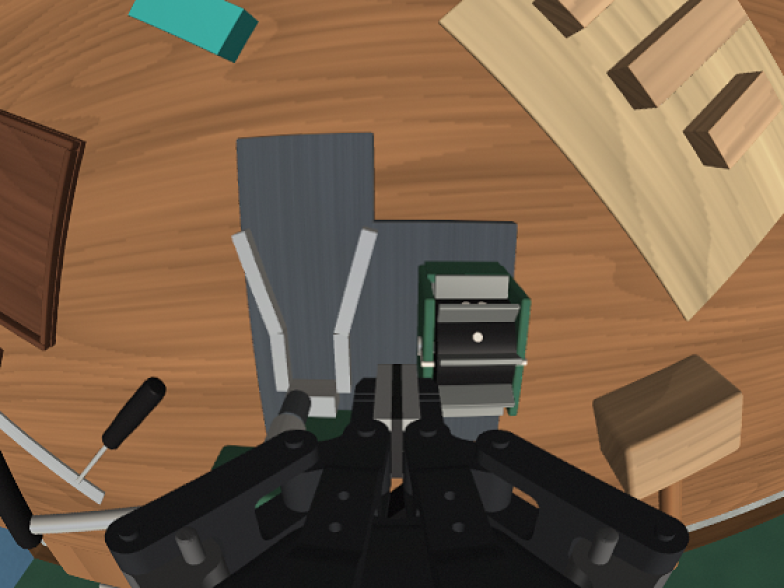

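The fingers are shut. One pip at (478,337) sits before the index lines at about row 363, with a ridge near the index. I'll fit the press pose and wheel angle to these pixels.

```bash
cat >> h.py <<'E'
def pip(th,k,r=36): 
    a=th-np.radians(40*k); return [-60+r*np.sin(a),125,68+r*np.cos(a)]
def wheel(v,pose,uv,k,r=36):
    "wheel angle (rad) from the pixel of number k"
    f=lambda x:(proj(v,p2w(pose,pip(x[0],k,r)))[0]-uv)
    s=min((least_squares(f,[np.radians(40*k)+d]) for d in(-.6,0,.6)),key=lambda s:s.cost); return s.x[0],s.fun
E
python3 - <<'E'
from h import *
v=view('wrist')
pts=[((-210,-55,12),(238,140)),((-210,55,12),(373,134)),((-135,-46,26),(244,231)),((-135,46,26),(361,229)),((-50,-21,26),(285,333)),((-50,21,26),(334,335)),((-60,97,96),(428,364)),((-60,153,96),(524,362))]
ob=[(v,P,np.array(u)/1.4) for P,u in pts]
x,r=fitpress(ob,(.66,0,-.07));print(x,np.degrees(x[2]),r)
print(wheel(v,x,np.array([478,337.5])/1.4,1))
for a in (.2,.35,.5): print(a,[(j,np.round(proj(v,p2w(x,pip(a,j+.5,52)))[0]*1.4)) for j in(-1,0,1,2)])
go(*p2w(x,[-60,125,200])[0],180+np.degrees(x[2]))
E
```

```text
[ 6.63793891e-01  3.83108577e-04 -8.78666729e-02] -5.034389519459913 [-1.6 -1.1  0.6 -1.3  1.1  1.6  0.5  1.6 -0.9  0.5 -0.3 -0.4  4.  -0.5
 -6.2 -0. ]
(np.float64(0.12379236646862828), array([-0.20244187,  0.00639074]))
0.2 [(-1, array([476., 410.])), (0, array([482., 369.])), (1, array([481., 312.])), (2, array([474., 277.]))]
0.35 [(-1, array([474., 414.])), (0, array([481., 380.])), (1, array([482., 323.])), (2, array([475., 281.]))]
0.5 [(-1, array([472., 416.])), (0, array([480., 391.])), (1, array([482., 336.])), (2, array([477., 287.]))]
go [-0.0574, 0.053, 0.0213] turn -0.0007 | at [0.5531 0.0824 0.2213] [180.    0.  174.9] t 3.9
```

```bash
cat >> h.py <<'E'
PO=[.6638,.0004,np.radians(-5.0)]; YW=175.0
def pgo(x,y,z,yaw=YW): go(*p2w(PO,[x,y,z])[0],yaw)
E
python3 -c "
from h import *
pgo(-92,125,150)"
```

```text
go [-0.0253, 0.053, 0.0713] turn -0.0013 | at [0.5531 0.0824 0.2213] [180.    0.  174.9] t 3.9
```

Emit:
arm_command --pt "-0.012 0.026 0.03 0" --pt "-0.025 0.053 0.06 0" --pt "-0.0253 0.053 0.0713 0" --pt "-0.0253 0.053 0.0713 0" --pt "-0.0253 0.053 0.0713 0"

```text
time: 4.35
ee_pos: [0.583, 0.1323, 0.1507]
tcp_rot: [-180.0, 0.0, 174.9]
wrist_force: [-0.2, -0.0, 0.9]
opening: -0.0
grasp_force: 0.0
```

Emit:
arm_command --pt "0 0 0.02 0" --pt "0 0 0.042 0" --pt "0 0 0.042 0" --pt "0 0 0.042 0" --pt "0 0 0.042 0"

```text
time: 4.85
ee_pos: [0.5838, 0.1325, 0.11]
tcp_rot: [180.0, 0.1, 174.9]
wrist_force: [-0.2, -0.2, -0.2]
opening: 0.0001
grasp_force: 0.0
```

```bash
python3 -c "
from h import *
pgo(-61,125,108);print(bot.get_obs()['wrist_force'])"
```

```text
go [-0.0302, 0.0004, 0.0021] turn -0.0022 | at [0.5838 0.1325 0.11  ] [1.800e+02 1.000e-01 1.749e+02] t 4.8
[-0.16452345 -0.19778406 -0.16022352]
```

Emit:
arm_command --pt "-0.008 0 0.002 0" --pt "-0.016 0 0.002 0" --pt "-0.024 0 0.002 0" --pt "-0.03 0 0.002 0" --pt "-0.03 0 0.002 0"

```text
time: 5.35
ee_pos: [0.6138, 0.1299, 0.1053]
tcp_rot: [-180.0, -0.0, 174.9]
wrist_force: [-0.2, 0.4, -1.0]
opening: 0.0001
grasp_force: 0.0
```

```bash
python3 -c "
from h import *
pgo(-61,125,108);print(bot.get_obs()['wrist_force'])
v=view('wrist','w3');print(marks(v,'number_1',4))
for a in (.4,.5,.6,.7,.8): print(a,proj(v,p2w(PO,pip(a,1))),proj(v,p2w(PO,pip(a,2))))
cv2.imwrite('pics/w3b.png',cv2.resize(v['img'][150:400,150:450],None,fx=2.4,fy=2.4,interpolation=3))"
```

```text
go [-0.0001, 0.0004, -0.0027] turn -0.0021 | at [0.6138 0.1299 0.1053] [-180.    -0.   174.9] t 5.3
[-0.18720443  0.40016801 -0.97134948]
[([279.2, 188.0], 0.67), ([283.2, 273.1], 0.65), ([282.7, 219.4], 0.65), ([281.9, 186.2], 0.58)]
0.4 [[283.68494833 252.94119933]] [[283.6738185  206.44281938]]
0.5 [[283.68103417 259.9217518 ]] [[283.67919954 212.07329659]]
0.6 [[283.67584417 266.62332809]] [[283.68348961 218.21274431]]
0.7 [[283.669513   272.93943641]] [[283.68655147 224.77551199]]
0.8 [[283.6622021  278.77808743]] [[283.68827519 231.66043735]]
```

View pics/w3b.png

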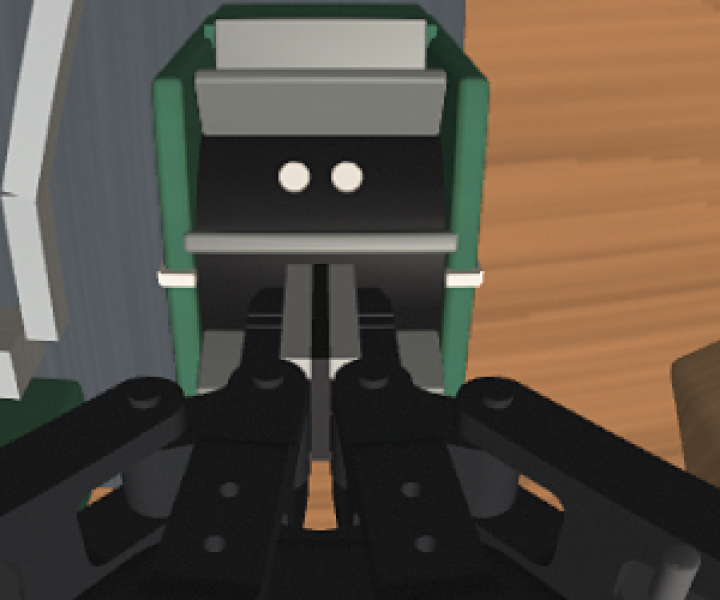

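Two pips at (320,177) in the crop give a wheel angle of about 0.685, so number 1 is set (0.698). Next I back off and fetch the 95 mm blank.

```bash
python3 -c "
from h import *
c=np.array([.4467,.3939]);u=np.array([np.cos(np.radians(130.5)),np.sin(np.radians(130.5))])
g=c+.0335*u;print(g)
o=bot.get_obs();P=p2w(PO,[-66,125,180])[0];print(P)
rel(P,174.9,[*g,.12],130.5)"
```

```text
[0.42494349 0.4193736 ]
[0.60894562 0.13067662 0.18      ]
rel [0.2089, 0.2712, 0.06] turn 0.7749
```

Emit:
arm_command --pt "0.005 0 0 0" --pt "0.005 0 -0.025 0" --pt "0.005 0 -0.05 0" --pt "0.005 0 -0.075 0" --pt "0.005 0 -0.075 0"

```text
time: 5.95
ee_pos: [0.6088, 0.1308, 0.1851]
tcp_rot: [179.9, 0.3, 174.9]
wrist_force: [0.2, -0.4, 0.2]
opening: -0.0002
grasp_force: 0.0
```

Emit:
arm_command --pt "0.027 0.035 0.0 0.09" --pt "0.054 0.07 0.0 0.19" --pt "0.081 0.105 0.0 0.28" --pt "0.108 0.14 0.0 0.37" --pt "0.135 0.175 0.0 0.46" --hand 0.065

```text
time: 6.45
ee_pos: [0.4875, 0.3178, 0.1805]
tcp_rot: [-180.0, 0.0, 148.3]
wrist_force: [1.2, 0.3, -0.5]
opening: 0.0652
grasp_force: 0.0
```

```bash
python3 -c "
from h import *
rel([*(p2w(PO,[-66,125,180])[0][:2]+0),0.18],174.9,[0,0,0],0)
o=bot.get_obs();go(.4249,.4194,.12,130.5)"
```

```text
rel [0.5949, -0.1843, 0.18] turn 3.0526
go [0.1066, 0.0536, 0.0605] turn 0.311 | at [0.4875 0.3178 0.1805] [-180.     0.   148.3] t 6.5
```

Emit:
arm_command --pt "0.04 0.02 0.02 0.1" --pt "0.08 0.04 0.04 0.2" --pt "0.103 0.05 0.06 0.3" --pt "0.103 0.05 0.06 0.3" --pt "0.103 0.05 0.06 0.3"

```text
time: 6.95
ee_pos: [0.4265, 0.413, 0.1203]
tcp_rot: [-179.9, 0.0, 131.5]
wrist_force: [0.2, -1.1, -0.3]
opening: 0.065
grasp_force: 0.0
```

```bash
python3 -c "
from h import *
go(.4249,.4194,.023,130.5)
v=view('wrist','w4')
a=[(-47.5,20),(47.5,20),(47.5,-20),(-47.5,-20)]
T=lambda c,th,pts,z:p2w([c[0],c[1],np.radians(th)],[(x,y,z) for x,y in pts])
print(marks(v,'blank_1',4),proj(v,[[.4467,.3939,.026]]))
im=v['img'].copy();cv2.polylines(im,[np.int32(proj(v,T((.4467,.3939),130.5,a,46)))],True,(0,0,255),1);cv2.imwrite('pics/w4.png',im)"
```

```text
go [0.0059, 0.0031, 0.0973] turn 0.0176 | at [0.4265 0.413  0.1203] [-179.9    0.   131.5] t 7.0
[([177.2, 248.0], 0.94), ([286.7, 250.2], 0.86), ([101.4, 261.8], 0.83), ([38.3, 391.3], 0.77)] [[285.0555289  244.55711299]]
```

View pics/w4.png

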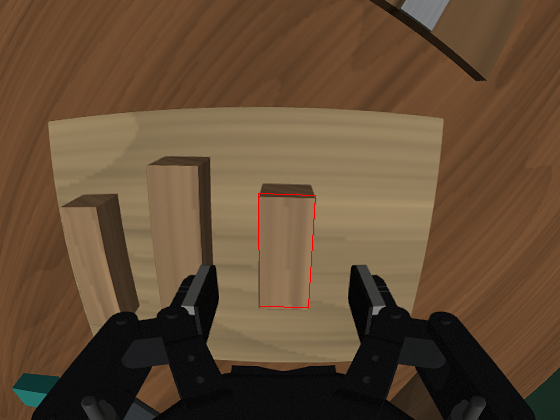

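The overlay matches the blank at (287,250). Going down to grip.

Emit:
arm_command --pt "0.006 0.003 0.03 0.01" --pt "0.006 0.003 0.06 0.015" --pt "0.006 0.003 0.09 0.015" --pt "0.006 0.003 0.097 0.015" --pt "0.006 0.003 0.097 0.015"

```text
time: 7.55
ee_pos: [0.426, 0.4187, 0.0238]
tcp_rot: [-179.9, 0.0, 130.4]
wrist_force: [-0.2, 0.5, -0.2]
opening: 0.065
grasp_force: 0.0
```

Emit:
arm_command --pt "0 0 0 0" --pt "0 0 0 0" --pt "0 0 0 0" --pt "0 0 0 0" --pt "0 0 0 0" --hand 0.03 --grip_force 40

```text
time: 8.05
ee_pos: [0.4267, 0.4204, 0.0264]
tcp_rot: [179.8, 0.0, 130.5]
wrist_force: [0.7, -1.6, 7.6]
opening: 0.0393
grasp_force: 40.6
```

```bash
python3 -c "
from h import *
go(.4249,.4194,.12,130.5);o=bot.get_obs();print(o['opening'],o['grasp_force'])
P=p2w(PO,[-190,0,60])[0];rel([.4249,.4194,.12],131,P,YW);print(P)"
```

```text
go [0.0004, -0.0017, -0.0936] turn -0.0002 | at [0.4267 0.4204 0.0264] [179.8   0.  130.5] t 8.1
0.0392960864178851 40.61769425868988
rel [-0.3363, -0.2266, 0.06] turn -0.7679
[0.47452301 0.01695959 0.06      ]
```

Emit:
arm_command --pt "0 0 -0.04 0" --pt "0 0 -0.094 0" --pt "-0.035 -0.024 -0.094 -0.1" --pt "-0.07 -0.047 -0.094 -0.2" --pt "-0.105 -0.07 -0.094 -0.3"

```text
time: 8.55
ee_pos: [0.4409, 0.2935, 0.1195]
tcp_rot: [179.9, 0.1, 148.0]
wrist_force: [0.6, -0.7, -1.4]
opening: 0.0392
grasp_force: 40.8
```

```bash
python3 -c "
from h import *
pgo(-190,0,100);print(bot.get_obs()['opening'])"
```

```text
go [-0.1751, -0.2167, 0.0192] turn -0.4715 | at [0.4409 0.2935 0.1195] [1.799e+02 1.000e-01 1.480e+02] t 8.6
0.039192707446087806
```

Emit:
arm_command --pt "-0.03 -0.036 0.0 -0.1" --pt "-0.06 -0.074 0.01 -0.2" --pt "-0.09 -0.111 0.019 -0.3" --pt "-0.12 -0.148 0.019 -0.4" --pt "-0.15 -0.185 0.019 -0.46"

```text
time: 9.05
ee_pos: [0.4685, 0.056, 0.0999]
tcp_rot: [180.0, 0.1, 174.3]
wrist_force: [1.4, -0.3, -0.4]
opening: 0.0391
grasp_force: 40.7
```

```bash
python3 -c "
from h import *
pgo(-190,0,100)"
```

```text
go [-0.0099, -0.0383, -0.0001] turn -0.0125 | at [0.4685 0.056  0.0999] [1.800e+02 1.000e-01 1.743e+02] t 9.1
```

Emit:
arm_command --pt "-0.008 -0.034 0.0 -0.01" --pt "-0.008 -0.034 0.0 -0.01" --pt "-0.008 -0.034 0.0 -0.01" --pt "-0.008 -0.034 0.0 -0.01" --pt "-0.008 -0.034 0.0 -0.01"

```text
time: 9.55
ee_pos: [0.4729, 0.0242, 0.0991]
tcp_rot: [180.0, 0.0, 174.7]
wrist_force: [-0.2, 0.4, -1.0]
opening: 0.0388
grasp_force: 40.8
```

```bash
python3 -c "
from h import *
v=view('wrist','w5')
pgo(-190,0,33)
im=v['img'].copy()
for L in ([(-135,46,26),(-50,21,26),(-5,21,26)],[(-135,-46,26),(-50,-21,26),(-5,-21,26)],[(-210,55,12),(-210,-55,12)]):
    cv2.polylines(im,[np.int32(proj(v,p2w(PO,L)))],False,(0,0,255),1)
cv2.imwrite('pics/w5.png',im[60:400,60:500])
cv2.imwrite('pics/w5b.png',cv2.resize(im[80:380,80:460],None,fx=2,fy=2,interpolation=3))"
```

```text
go [-0.0023, -0.007, 0.066] turn -0.0051 | at [0.4728 0.0242 0.099 ] [180.    0.  174.7] t 9.6
```

View pics/w5b.png

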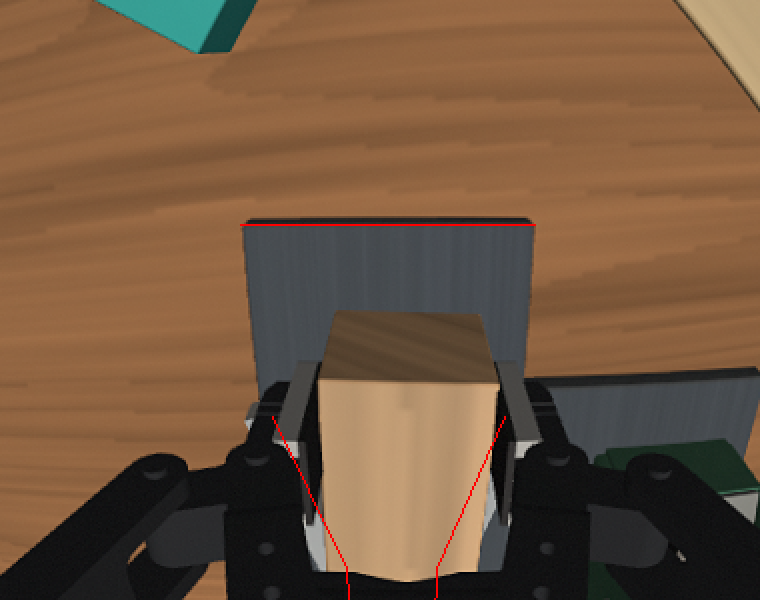

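Emit:
arm_command --pt "-0.002 -0.007 0.02 -0.005" --pt "-0.002 -0.007 0.04 -0.005" --pt "-0.002 -0.007 0.06 -0.005" --pt "-0.002 -0.007 0.065 -0.005" --pt "-0.002 -0.007 0.065 -0.005"

```text
time: 10.1
ee_pos: [0.4737, 0.0166, 0.0338]
tcp_rot: [-180.0, -0.1, 175.0]
wrist_force: [-0.3, -0.8, -0.3]
opening: 0.039
grasp_force: 40.7
```

```bash
python3 -c "
from h import *
pgo(-110,0,33.5)"
```

```text
go [-0.0808, 0.0004, 0.0002] turn -0.0006 | at [0.4737 0.0166 0.0338] [-1.80e+02 -1.00e-01  1.75e+02] t 10.1
```

Emit:
arm_command --pt "-0.018 0 0 0" --pt "-0.036 0 0 0" --pt "-0.054 0 0 0" --pt "-0.072 0 0 0" --pt "-0.08 0 0 0"

```text
time: 10.6
ee_pos: [0.5548, 0.0104, 0.0343]
tcp_rot: [179.9, -0.0, 175.0]
wrist_force: [-3.6, 6.0, -1.8]
opening: 0.039
grasp_force: 42.1
```

Emit:
arm_command --pt "-0.006 0 0 0" --pt "-0.012 0 0 0" --pt "-0.018 0 0 0" --pt "-0.023 0 0 0" --pt "-0.025 0 0 0"

```text
time: 11.1
ee_pos: [0.5789, 0.0083, 0.0344]
tcp_rot: [179.9, -0.0, 175.0]
wrist_force: [-3.1, 4.8, 0.3]
opening: 0.0392
grasp_force: 42.2
```

```bash
python3 -c "
from h import *
pgo(-80.7,0,33.5);o=bot.get_obs();print(o['wrist_force'],o['torque'],o['opening'])"
```

```text
go [-0.0046, -0.0004, 0.0009] turn 0.0003 | at [0.5789 0.0083 0.0344] [179.9  -0.  175. ] t 11.1
[-3.05574551  4.82990677  0.25513334] [1.18754714 0.59954585 0.35896785] 0.03919582754325695
```

Emit:
arm_command --pt "-0.001 0.0005 0 0" --pt "-0.002 0.0007 0 0" --pt "-0.003 0.0007 0 0" --pt "-0.004 0.0007 0 0" --pt "-0.004 0.0007 0 0"

```text
time: 11.6
ee_pos: [0.5809, 0.008, 0.0337]
tcp_rot: [179.9, -0.2, 175.0]
wrist_force: [-11.3, 6.2, 2.2]
opening: 0.0393
grasp_force: 41.9
```

Emit:
arm_command --pt "-0.0005 0 0 0" --pt "-0.001 0 0 0" --pt "-0.0015 0 0 0" --pt "-0.002 0 0 0" --pt "-0.002 0 0 0"

```text
time: 12.1
ee_pos: [0.5816, 0.0068, 0.0333]
tcp_rot: [-179.9, -0.4, 174.9]
wrist_force: [-17.6, 1.0, 3.2]
opening: 0.0389
grasp_force: 39.9
```

Emit:
arm_command --pt "-0.0005 0 0 0" --pt "-0.001 0 0 0" --pt "-0.0015 0 0 0" --pt "-0.002 0 0 0" --pt "-0.002 0 0 0"

```text
time: 12.6
ee_pos: [0.5817, 0.0065, 0.0329]
tcp_rot: [-179.9, -0.6, 174.9]
wrist_force: [-25.0, -0.7, 7.3]
opening: 0.039
grasp_force: 40.5
```

Emit:
arm_command --pt "0.005 0 0 0" --pt "0.005 0 0 0" --pt "0.005 0 0 0" --pt "0.005 0 0 0" --pt "0.005 0 0 0" --hand 0.06

```text
time: 13.1
ee_pos: [0.5821, 0.0071, 0.0341]
tcp_rot: [-180.0, 0.0, 174.9]
wrist_force: [-0.7, -0.7, 0.8]
opening: 0.0601
grasp_force: 0.0
```

Emit:
arm_command --pt "0 0 -0.02 0" --pt "0 0 -0.04 0" --pt "0.02 0 -0.04 0" --pt "0.045 0 -0.04 0" --pt "0.045 0 -0.04 0"

```text
time: 13.6
ee_pos: [0.5353, 0.0112, 0.0742]
tcp_rot: [-180.0, -0.0, 174.9]
wrist_force: [0.7, 0.3, 0.2]
opening: 0.0601
grasp_force: 0.0
```

```bash
python3 -c "
from h import *
v=view('wrist','w6');pgo(-125,0,35);print(marks(v,'blank_1',3))
for x in (-91,-93,-95,-97,-99): print(x,proj(v,p2w(PO,[(x,20,52),(x,-20,52)])).round(1).tolist())
cv2.imwrite('pics/w6b.png',cv2.resize(v['img'][200:400,160:400],None,fx=2.5,fy=2.5,interpolation=3))"
```

```text
go [-0.0026, 0.0004, 0.0393] turn -0.0016 | at [0.5366 0.0112 0.0743] [180.    0.  174.9] t 13.7
[([281.8, 340.8], 0.85)]
-91 [[315.8, 307.3], [251.4, 307.3]]
-93 [[316.0, 304.7], [251.2, 304.7]]
-95 [[316.1, 302.1], [251.1, 302.0]]
-97 [[316.3, 299.4], [250.9, 299.4]]
-99 [[316.4, 296.7], [250.8, 296.7]]
```

View pics/w6b.png

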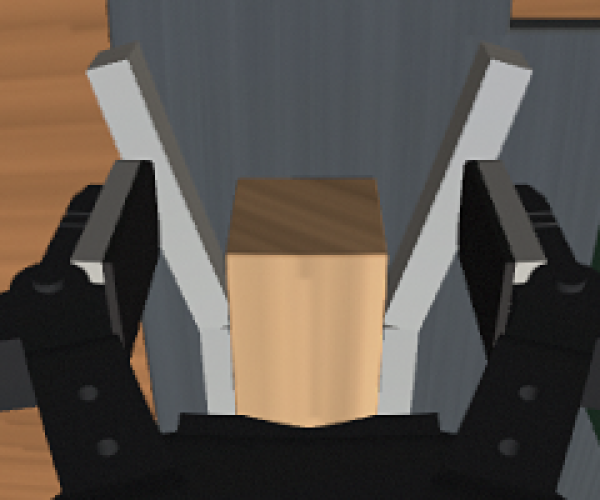

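The rear edge is at crop row 253, or x about -95.7, so it is essentially home. I'll seat it with a push from behind with the fingers shut.

Emit:
arm_command --pt "0 0 0 0" --pt "0 0 0.02 0" --pt "0 0 0.039 0" --pt "-0.006 0 0.039 0" --pt "-0.012 0 0.039 0" --hand 0.0

```text
time: 14.2
ee_pos: [0.5497, 0.01, 0.035]
tcp_rot: [-180.0, -0.0, 174.9]
wrist_force: [0.2, 0.2, -0.2]
opening: -0.0003
grasp_force: 0.0
```

Emit:
arm_command --pt "-0.002 0 0 0" --pt "-0.004 0 0 0" --pt "-0.006 0 0 0" --pt "-0.008 0 0 0" --pt "-0.008 0 0 0"

```text
time: 14.7
ee_pos: [0.5562, 0.0094, 0.0352]
tcp_rot: [180.0, -0.1, 174.9]
wrist_force: [-5.1, 0.7, 3.8]
opening: -0.0001
grasp_force: 2.7
```

```bash
python3 -c "
from h import *
pgo(-107,0,35)"
```

```text
go [-0.001, 0.0004, 0.0002] turn -0.0017 | at [0.5562 0.0094 0.0352] [ 1.800e+02 -1.000e-01  1.749e+02] t 14.7
```

Emit:
arm_command --pt "-0.001 0 0 0" --pt "-0.002 0 0 0" --pt "-0.003 0 0 0" --pt "-0.004 0 0 0" --pt "-0.004 0 0 0"

```text
time: 15.2
ee_pos: [0.5563, 0.0094, 0.0352]
tcp_rot: [-180.0, -0.5, 174.9]
wrist_force: [-26.9, 1.9, 18.5]
opening: -0.0004
grasp_force: 13.6
```

```bash
python3 -c "
from h import *
pgo(-107,0,35)
P0=p2w(PO,[-125,0,260])[0];P1=p2w(PO,[-10,-193,255])[0]
rel(P0,175,P1,175);print(P1)"
```

```text
go [-0.0009, 0.0005, 0.0002] turn -0.0015 | at [0.5563 0.0094 0.0352] [-180.    -0.5  174.9] t 15.2
rel [-0.115, -0.193, 0.005] turn -0.0
[ 0.63701699 -0.19099402  0.255     ]
```

Emit:
arm_command --pt "0.015 0 0 0" --pt "0.02 0 -0.045 0" --pt "0.02 0 -0.095 0" --pt "0.02 0 -0.145 0" --pt "0.02 0 -0.19 0"

```text
time: 15.7
ee_pos: [0.5407, 0.0108, 0.2279]
tcp_rot: [180.0, 0.1, 174.9]
wrist_force: [1.6, 0.5, 0.6]
opening: -0.0002
grasp_force: 0.0
```

Emit:
arm_command --pt "-0.01 -0.02 -0.035 0" --pt "-0.03 -0.06 -0.035 0" --pt "-0.055 -0.1 -0.035 0" --pt "-0.08 -0.145 -0.035 0" --pt "-0.105 -0.19 -0.035 0"

```text
time: 16.2
ee_pos: [0.628, -0.1869, 0.2603]
tcp_rot: [-180.0, 0.1, 174.9]
wrist_force: [0.4, 0.4, 0.6]
opening: 0.0003
grasp_force: 0.0
```

```bash
python3 -c "
from h import *
v=view('wrist');print(marks(v,'lever_grip',2),proj(v,p2w(PO,PP['lever_grip'])))
pgo(-15,-197,230)"
```

```text
[([275.5, 245.8], 0.74)] [[279.4031952  248.15396838]]
go [-0.0035, -0.004, 0.0266] turn -0.0063 | at [ 0.6286 -0.1902  0.2566] [-180.    -0.2  174.6] t 16.3
```

Emit:
arm_command --pt "-0.003 -0.004 0.015 0" --pt "-0.003 -0.005 0.03 0" --pt "-0.003 -0.006 0.045 0" --pt "-0.003 -0.007 0.06 0" --pt "-0.003 -0.008 0.075 0"

```text
time: 16.8
ee_pos: [0.6298, -0.1937, 0.1855]
tcp_rot: [-179.9, 0.1, 174.9]
wrist_force: [0.5, -3.2, 4.8]
opening: 0.0001
grasp_force: 2.1
```

Emit:
arm_command --pt "0 0 0.012 0" --pt "0 0 0.024 0" --pt "0 0 0.034 0" --pt "0 0 0.04 0" --pt "0 0 0.043 0"

```text
time: 17.3
ee_pos: [0.6299, -0.1932, 0.142]
tcp_rot: [-180.0, 0.0, 174.9]
wrist_force: [-1.0, -0.4, 8.7]
opening: 0.0001
grasp_force: 4.2
```

```bash
python3 -c "
from h import *
pgo(-15,-203,138)"
```

```text
go [-0.0019, -0.0072, 0.004] turn -0.0016 | at [ 0.6299 -0.1932  0.142 ] [-180.     0.   174.9] t 17.3
```

Emit:
arm_command --pt "0 0 0.001 0" --pt "0 0 0.003 0" --pt "0 0 0.005 0" --pt "0 0 0.006 0" --pt "0 0 0.006 0"

```text
time: 17.8
ee_pos: [0.63, -0.1931, 0.1375]
tcp_rot: [-180.0, 0.1, 174.9]
wrist_force: [-2.9, 0.8, 13.0]
opening: -0.0002
grasp_force: 6.0
```

Emit:
arm_command --pt "0 0 0.001 0" --pt "0 0 0.002 0" --pt "0 0 0.002 0" --pt "0 0 0.002 0" --pt "0 0 0.002 0"

```text
time: 18.3
ee_pos: [0.63, -0.1931, 0.1369]
tcp_rot: [-180.0, 0.2, 174.9]
wrist_force: [-6.3, 0.9, 20.2]
opening: -0.0001
grasp_force: 9.9
```

Emit:
arm_command --pt "0 0 -0.02 0" --pt "0 0 -0.045 0" --pt "0 0 -0.07 0" --pt "0 0 -0.095 0" --pt "0 0 -0.122 0"

```text
time: 18.8
ee_pos: [0.6295, -0.1928, 0.2559]
tcp_rot: [179.9, -0.1, 174.9]
wrist_force: [0.1, 0.3, -0.7]
opening: 0.0001
grasp_force: 0.0
```

Emit:
arm_command --pt "0.03 0.04 0 0" --pt "0.06 0.08 0 0" --pt "0.08 0.12 0 0" --pt "0.095 0.16 0 0" --pt "0.1 0.196 0 0" --hand 0.06

```text
time: 19.3
ee_pos: [0.546, 0.0128, 0.256]
tcp_rot: [180.0, -0.0, 174.9]
wrist_force: [0.5, -0.5, 0.3]
opening: 0.0601
grasp_force: 0.0
```

```bash
python3 -c "
from h import *
v=view('wrist');print(marks(v,'lever_grip',2),proj(v,p2w(PO,PP['lever_grip'])))
for x in (-93,-95,-97): print(x,proj(v,p2w(PO,[(x,0,52)])).round(1).tolist())
cv2.imwrite('pics/w7.png',v['img'])
pgo(-125,0,100)"
```

```text
[([70.8, 341.8], 0.58)] [[ 71.60882577 340.79176111]]
-93 [[281.0, 201.6]]
-95 [[281.0, 199.9]]
-97 [[281.0, 198.1]]
go [0.0071, -0.0042, 0.1557] turn 0.0025 | at [0.5468 0.0147 0.2557] [179.9  -0.  175.1] t 19.4
```

Emit:
arm_command --pt "0.0 -0.004 0.045 0" --pt "0.0 -0.004 0.09 0" --pt "0.0 -0.004 0.135 0" --pt "0.0 -0.004 0.18 0" --pt "0 -0.004 0.21 0"

```text
time: 19.9
ee_pos: [0.5454, 0.0065, 0.0419]
tcp_rot: [-180.0, -0.2, 174.9]
wrist_force: [-0.2, -0.9, 0.5]
opening: 0.0604
grasp_force: 0.0
```

```bash
python3 -c "
from h import *
pgo(-83.5,0,33.5)"
```

```text
go [-0.035, 0.0043, 0.0082] turn -0.0019 | at [0.5454 0.0065 0.0419] [-180.    -0.2  174.9] t 19.9
```

Emit:
arm_command --pt "-0.012 0.003 0.01 0" --pt "-0.024 0.003 0.01 0" --pt "-0.034 0.003 0.01 0" --pt "-0.034 0.003 0.01 0" --pt "-0.034 0.003 0.01 0"

```text
time: 20.4
ee_pos: [0.5813, 0.0066, 0.0359]
tcp_rot: [180.0, -0.0, 174.9]
wrist_force: [-0.1, -0.2, 0.5]
opening: 0.0597
grasp_force: 0.0
```

Emit:
arm_command --pt "0 0 0 0" --pt "0 0 0 0" --pt "0 0 0 0" --pt "0 0 0 0" --pt "0 0 0 0" --hand 0.03

```text
time: 20.9
ee_pos: [0.5811, 0.0067, 0.0363]
tcp_rot: [-180.0, -0.0, 174.9]
wrist_force: [-3.9, -0.3, 5.6]
opening: 0.0387
grasp_force: 41.9
```

Emit:
arm_command --pt "0.02 0 -0.001 0" --pt "0.045 0 -0.001 0" --pt "0.07 0 -0.002 0" --pt "0.09 0 -0.01 0" --pt "0.11 0 -0.03 0"

```text
time: 21.4
ee_pos: [0.4697, 0.0166, 0.0643]
tcp_rot: [-180.0, -0.2, 174.9]
wrist_force: [-0.8, 0.2, -0.6]
opening: 0.0388
grasp_force: 41.2
```

```bash
python3 -c "
from h import *
t=view('top');print(marks(t,'tray'))
s=view('scene');print(marks(s,'tray'))
pgo(-190,0,100)
# tray frame: centre and axes; tool x points from tray along
C=np.array([.462,-.354]);a=np.radians(-28.4);X=np.array([np.cos(a),np.sin(a)]);Y=np.array([-X[1],X[0]])
for k in(-65,0,65): print(k,C+Y*k/1000, C+X*k/1000)
print(X,Y)"
```

```text
[([402.0, 258.5], 0.66)]
[([192.7, 181.1], 0.9), ([375.9, 313.0], 0.57)]
go [-0.0023, 0.0006, -0.0339] turn -0.0016 | at [0.4722 0.0166 0.0661] [1.800e+02 1.000e-01 1.749e+02] t 21.6
-65 [ 0.43108443 -0.41117716] [ 0.40482284 -0.32308443]
0 [ 0.462 -0.354] [ 0.462 -0.354]
65 [ 0.49291557 -0.29682284] [ 0.51917716 -0.38491557]
[ 0.87964857 -0.47562421] [0.47562421 0.87964857]
```

```bash
cat >> h.py <<'E'
TC=np.array([.462,-.354]);TX=np.array([.8796,-.4756]);TY=np.array([.4756,.8796])
def tray(k,off,z): # k mm along tray Y, off: TCP to blank centre mm
    p=TC+TY*k/1000-TX*off/1000; go(p[0],p[1],z,151.6)
E
python3 -c "
from h import *
tray(-60,35,.12)"
```

```text
go [0.0331, -0.4113, -0.0541] turn 0.4068 | at [0.4722 0.0166 0.0661] [1.800e+02 1.000e-01 1.749e+02] t 21.6
```

Emit:
arm_command --pt "0.0 -0.02 -0.03 0" --pt "0.005 -0.06 -0.055 0" --pt "0.01 -0.105 -0.055 0" --pt "0.015 -0.15 -0.055 0" --pt "0.018 -0.195 -0.055 0"

```text
time: 22.1
ee_pos: [0.4363, -0.178, 0.1202]
tcp_rot: [180.0, -0.0, 174.9]
wrist_force: [1.9, -0.4, -1.6]
opening: 0.039
grasp_force: 41.3
```

Emit:
arm_command --pt "0.003 -0.045 0 0.1" --pt "0.006 -0.09 0 0.2" --pt "0.009 -0.135 0 0.3" --pt "0.012 -0.18 0 0.4" --pt "0.014 -0.212 0 0.4"

```text
time: 22.6
ee_pos: [0.403, -0.389, 0.1193]
tcp_rot: [180.0, -0.1, 151.7]
wrist_force: [0.1, 0.5, -0.8]
opening: 0.039
grasp_force: 41.2
```

```bash
python3 -c "
from h import *
tray(-60,35,.034)"
```

```text
go [-0.0003, -0.0012, 0.0853] turn 0.0017 | at [ 0.403  -0.389   0.1193] [ 1.800e+02 -1.000e-01  1.517e+02] t 22.6
```

Down to the floor, release, lift, and take a look.

Emit:
arm_command --pt "0 0 0.025 0" --pt "0 0 0.05 0" --pt "0 0 0.075 0" --pt "0 0 0.084 0" --pt "0 0 0.084 0"

```text
time: 23.1
ee_pos: [0.4032, -0.3857, 0.0351]
tcp_rot: [180.0, -0.2, 152.0]
wrist_force: [-0.2, 0.0, -0.6]
opening: 0.0392
grasp_force: 41.3
```

Emit:
arm_command --pt "0 0 0 0" --pt "0 0 0 0" --pt "0 0 0 0" --pt "0 0 -0.01 0" --pt "0 0 -0.03 0" --hand 0.05

```text
time: 23.6
ee_pos: [0.4032, -0.3855, 0.0669]
tcp_rot: [180.0, -0.1, 152.0]
wrist_force: [0.6, 0.6, 0.2]
opening: 0.0497
grasp_force: 0.0
```

Emit:
arm_command --pt "0 0 -0.04 0" --pt "0 0 -0.08 0" --pt "0 0 -0.12 0" --pt "0 0 -0.14 0" --pt "0 0 -0.14 0" --hand 0.0

```text
time: 24.1
ee_pos: [0.4046, -0.3869, 0.2118]
tcp_rot: [-179.9, 0.4, 152.0]
wrist_force: [-0.3, -0.4, 0.2]
opening: -0.0004
grasp_force: 0.0
```

```bash
python3 -c "
from h import *
v=view('wrist','w8');print(marks(v,'blank_1',4))
pgo(-94,125,190)"
```

```text
[([501.7, 18.4], 0.77), ([281.8, 216.1], 0.6)]
go [0.0875, 0.5417, 0.0173] turn -0.4017 | at [ 0.4038 -0.3861  0.2076] [-1.80e+02  1.00e-01  1.52e+02] t 24.2
```

View pics/w8.png

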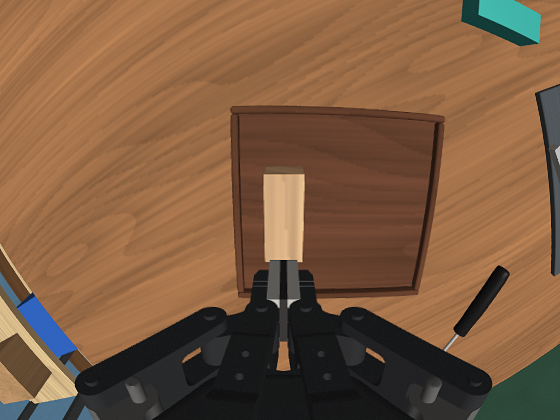

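The 95 mm blank lies flat in the tray at (284,217) with room to its right. Next: wheel to 2.

Emit:
arm_command --pt "0.008 0.047 0 0" --pt "0.015 0.094 0 0" --pt "0.023 0.141 0 0" --pt "0.03 0.188 0 0" --pt "0.038 0.235 0 0"

```text
time: 24.7
ee_pos: [0.4803, -0.1588, 0.2056]
tcp_rot: [-180.0, -0.1, 152.0]
wrist_force: [1.4, -0.3, 0.4]
opening: 0.0001
grasp_force: 0.0
```

Emit:
arm_command --pt "0.008 0.047 0 -0.08" --pt "0.015 0.094 0 -0.16" --pt "0.023 0.141 0 -0.24" --pt "0.03 0.188 0 -0.32" --pt "0.038 0.235 0 -0.4"

```text
time: 25.2
ee_pos: [0.5571, 0.0665, 0.2056]
tcp_rot: [-180.0, -0.1, 175.1]
wrist_force: [1.0, -0.5, 0.2]
opening: 0.0002
grasp_force: 0.0
```

```bash
python3 -c "
from h import *
pgo(-97,125,150)"
```

```text
go [-0.0152, 0.0684, 0.0556] turn 0.0016 | at [0.5571 0.0665 0.2056] [-1.800e+02 -1.000e-01  1.751e+02] t 25.2
```

Emit:
arm_command --pt "-0.007 0.032 0.02 0" --pt "-0.014 0.064 0.05 0" --pt "-0.014 0.064 0.055 0" --pt "-0.014 0.064 0.055 0" --pt "-0.014 0.064 0.055 0"

```text
time: 25.7
ee_pos: [0.5767, 0.1264, 0.1521]
tcp_rot: [-180.0, -0.0, 174.9]
wrist_force: [0.4, -0.8, 0.8]
opening: -0.0001
grasp_force: 0.0
```

```bash
python3 -c "
from h import *
pgo(-97,125,105)"
```

```text
go [-0.0007, 0.0071, 0.0471] turn -0.0022 | at [0.5767 0.1264 0.1521] [-180.    -0.   174.9] t 25.7
```

Down at x=-97, then sweep to x=-61.

Emit:
arm_command --pt "-0.001 0.006 0.02 0" --pt "-0.001 0.006 0.045 0" --pt "-0.001 0.006 0.045 0" --pt "-0.001 0.006 0.045 0" --pt "-0.001 0.006 0.045 0"

```text
time: 26.2
ee_pos: [0.5783, 0.1326, 0.1109]
tcp_rot: [179.9, 0.1, 174.8]
wrist_force: [-11.2, 1.9, 18.0]
opening: -0.0004
grasp_force: 10.1
```

Emit:
arm_command --pt "-0.008 0 0 0" --pt "-0.016 0 0 0" --pt "-0.024 0 0 0" --pt "-0.031 0 0 0" --pt "-0.034 0 0 0"

```text
time: 26.7
ee_pos: [0.613, 0.1291, 0.1073]
tcp_rot: [-180.0, 0.0, 174.8]
wrist_force: [-1.8, -0.5, 1.4]
opening: 0.0
grasp_force: 1.0
```

```bash
cat >> h.py <<'E'
def pips(v,k):
    "centroid of white pips of number k near where the model puts them; returns wheel angle"
    th=np.radians(40*(k-1)); u=proj(v,p2w(PO,pip(th,k)))[0]; u0=u.copy()
    x0,y0=int(u[0])-40,int(u[1])-28; c=v["img"][y0:y0+56,x0:x0+80]
    m=(c.min(2)>215).astype(np.uint8); n,l,st,ce=cv2.connectedComponentsWithStats(m)
    g=[(np.round(ce[i]+[x0,y0],1).tolist(),int(st[i,4]),int(st[i,2]),int(st[i,3])) for i in range(1,n) if st[i,4]>20]
    print('expected',u0.round(1),'blobs',g); return g
E
python3 -c "
from h import *
v=view('wrist','w9');pgo(-60.7,125,105)
pips(v,3)
for a in (1.3,1.35,1.4,1.45): print(a,proj(v,p2w(PO,pip(a,3))))"
```

```text
go [-0.001, 0.0011, 0.0018] turn -0.0028 | at [0.6131 0.1292 0.1068] [-180.     0.   174.8] t 26.8
expected [285.3 224.6] blobs []
1.3 [[285.2579609  218.37755553]]
1.35 [[285.26928608 221.57650577]]
1.4 [[285.27955256 224.86719107]]
1.45 [[285.28869423 228.23668409]]
```

```bash
python3 -c "
import cv2
v=cv2.imread('pics/w9.png')
cv2.imwrite('pics/w9b.png',cv2.resize(v[150:330,200:370],None,fx=3,fy=3,interpolation=3))"
```

```text
(no output)
```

View pics/w9b.png

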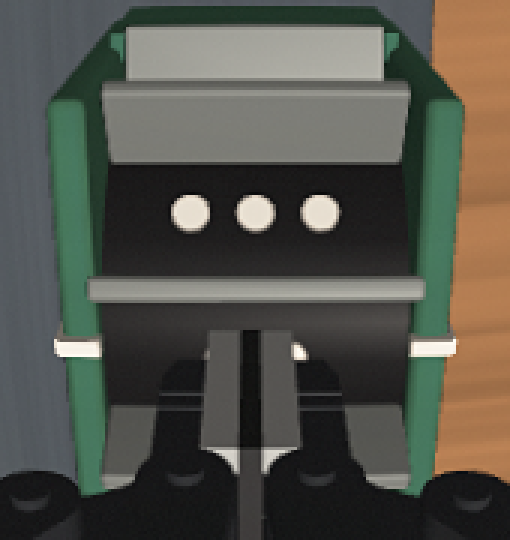

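Three pips at crop row 213 give an angle of about 1.34. I'll push about 2 mm more.

Emit:
arm_command --pt "-0.001 0 0.001 0" --pt "-0.002 0 0.001 0" --pt "-0.002 0 0.001 0" --pt "-0.002 0 0.001 0" --pt "-0.002 0 0.001 0"

```text
time: 27.25
ee_pos: [0.6143, 0.1299, 0.1057]
tcp_rot: [-180.0, -0.0, 174.9]
wrist_force: [-1.5, -0.8, -0.5]
opening: -0.0
grasp_force: 0.4
```

```bash
sed -i 's/>215/>170/' h.py; python3 -c "
from h import *
v=view('wrist','w10');pgo(-60.7,125,105)
pips(v,3)
for a in (1.35,1.4,1.45): print(a,proj(v,p2w(PO,pip(a,3))))"
```

```text
go [0.0001, 0.0003, 0.0007] turn -0.0017 | at [0.6143 0.1299 0.1057] [180.   -0.  174.9] t 27.3
expected [283.6 223.6] blobs [([261.3, 222.0], 108, 12, 11), ([283.2, 222.0], 105, 11, 11), ([304.9, 222.0], 103, 11, 11)]
1.35 [[283.62932758 220.48736561]]
1.4 [[283.62980927 223.8107714 ]]
1.45 [[283.62990033 227.21508434]]
```

Emit:
arm_command --pt "-0.001 0 0.0005 0" --pt "-0.001 0 0.0005 0" --pt "-0.001 0 0.0005 0" --pt "-0.001 0 0.0005 0" --pt "-0.001 0 0.0005 0"

```text
time: 27.8
ee_pos: [0.6154, 0.1298, 0.1054]
tcp_rot: [180.0, 0.0, 174.9]
wrist_force: [-1.4, 0.3, 0.2]
opening: 0.0001
grasp_force: 0.6
```

```bash
python3 -c "
from h import *
v=view('wrist','w11')
pips(v,3)
for a in (1.35,1.4,1.45): print(a,proj(v,p2w(PO,pip(a,3))))
u=np.array([np.cos(np.radians(130.3)),np.sin(np.radians(130.3))]);g=np.array([.334,.268])+.024*u;print(g)
P=p2w(PO,[-65,125,180])[0];rel(P,174.9,[*g,.15],130.3)
t=view('top');print(marks(t,'blank_2',6),proj(t,[[.334,.268,.026],[.384,.337,.026]]))"
```

```text
expected [283.6 221.6] blobs [([261.2, 221.9], 109, 12, 11), ([283.2, 222.0], 110, 12, 11), ([305.1, 221.9], 106, 11, 11)]
1.35 [[283.63028767 218.51694457]]
1.4 [[283.63144736 221.84687457]]
1.45 [[283.63220997 225.25945368]]
[0.31847705 0.28630404]
rel [0.3042, 0.1292, 0.03] turn 0.7784
[([421.4, 269.7], 0.91), ([256.8, 125.8], 0.81), ([300.2, 298.0], 0.7), ([190.0, 304.4], 0.66)] [[190.42668883 300.77379662]
 [167.29817397 283.24185494]]
```

Emit:
arm_command --pt "0.005 0 0 0" --pt "0.005 0 -0.025 0" --pt "0.005 0 -0.05 0" --pt "0.005 0 -0.075 0" --pt "0.005 0 -0.075 0"

```text
time: 28.45
ee_pos: [0.6115, 0.1304, 0.1845]
tcp_rot: [179.9, 0.3, 174.9]
wrist_force: [0.0, -0.7, 0.4]
opening: -0.0
grasp_force: 0.0
```

Emit:
arm_command --pt "0.04 0.017 0.0 0.1" --pt "0.08 0.034 0.0 0.2" --pt "0.12 0.051 0.0 0.3" --pt "0.16 0.068 0.0 0.4" --pt "0.2 0.085 0.0 0.5" --hand 0.062

```text
time: 28.95
ee_pos: [0.417, 0.2329, 0.1797]
tcp_rot: [-180.0, 0.0, 146.0]
wrist_force: [0.7, 0.4, 0.1]
opening: 0.0619
grasp_force: 0.0
```

```bash
python3 -c "
from h import *
go(.3185,.2863,.15,130.3)"
```

```text
go [0.1115, -0.0108, 0.0297] turn 0.2738 | at [0.417  0.2329 0.1797] [-180.    0.  146.] t 28.9
```

Emit:
arm_command --pt "0.04 -0.004 0.01 0.1" --pt "0.08 -0.008 0.02 0.2" --pt "0.108 -0.01 0.029 0.26" --pt "0.108 -0.01 0.029 0.26" --pt "0.108 -0.01 0.029 0.26"

```text
time: 29.45
ee_pos: [0.323, 0.2843, 0.1511]
tcp_rot: [180.0, 0.0, 131.5]
wrist_force: [0.5, 0.4, -0.1]
opening: 0.0622
grasp_force: 0.0
```

```bash
cat >> h.py <<'E'
def blank(v,c,ang,L,save=None):
    "refit blank pose in the picture: edges of light top face (z=46) by matching template polygon to gradient"
    g=cv2.GaussianBlur(cv2.cvtColor(v["img"],cv2.COLOR_BGR2GRAY),(0,0),1.2).astype(np.float32)
    gm=np.hypot(cv2.Sobel(g,cv2.CV_32F,1,0),cv2.Sobel(g,cv2.CV_32F,0,1))
    s=np.linspace(-1,1,41); h=L/2
    E=np.r_[np.c_[s*h,0*s+20],np.c_[s*h,0*s-20],np.c_[0*s+h,s*20],np.c_[0*s-h,s*20]]
    def sc(x):
        p=proj(v,p2w([x[0]/1000,x[1]/1000,np.radians(x[2])],np.c_[E,np.full(len(E),46.)])).astype(np.float32)
        return -cv2.remap(gm,p[None],None,cv2.INTER_LINEAR).mean()
    from scipy.optimize import differential_evolution as DE
    x0=np.array([c[0]*1000,c[1]*1000,ang]); r=DE(sc,[(a-b,a+b) for a,b in zip(x0,(12,12,5))],seed=1,maxiter=60,popsize=12)
    x=r.x; print("blank",x.round(1),"score",round(-r.fun,1),"was",round(-sc(x0),1))
    if save:
        im=v["img"].copy(); q=proj(v,p2w([x[0]/1000,x[1]/1000,np.radians(x[2])],[(h,20,46),(h,-20,46),(-h,-20,46),(-h,20,46)]))
        cv2.polylines(im,[np.int32(q)],True,(0,0,255),1); cv2.imwrite(f"pics/{save}.png",im)
    return x
E
python3 -c "
from h import *
v=view('wrist');x=blank(v,(.334,.268),130.3,120,'w12')
u=np.array([np.cos(np.radians(x[2])),np.sin(np.radians(x[2]))]);g=x[:2]/1000+.024*u;go(*g,.023,x[2])
print(marks(v,'blank_2',4))"
```

```text
blank [341.8 280.  129.6] score 78.4 was 23.2
go [0.0089, 0.0115, 0.1283] turn 0.0321 | at [0.3236 0.2842 0.1513] [180.    0.  131.4] t 29.5
[([127.2, 386.1], 0.85), ([341.7, 221.4], 0.74), ([277.0, 222.1], 0.58)]
```

View pics/w12.png

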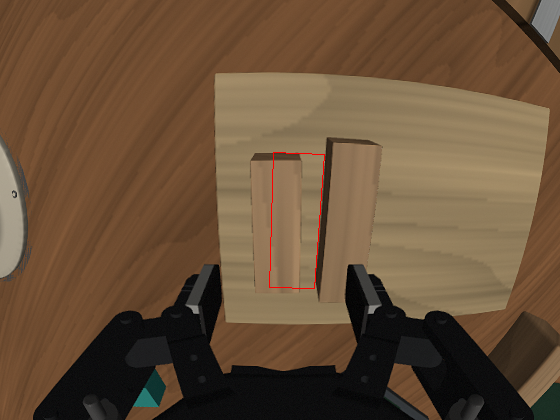

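The automatic fit latched onto the wrong edge. Blank 2's real top face has corners (251,161), (302,160), (299,290) and (256,291). Blank 3's are about (332,143), (381,146), (372,301) and (325,303), and it seems to have been knocked closer.

```bash
python3 -c "
from h import *
v=view('wrist')
for n,a in (('C',[(251,161),(301,160),(299,290),(256,291)]),('B',[(332,143),(381,146),(368,302),(322,302)])):
    w=unproj(v,a,.046)[:,:2]; e0=w[:2].mean(0);e1=w[2:].mean(0);d=e0-e1;c=w.mean(0);an=np.degrees(np.arctan2(d[1],d[0]))
    print(n,'c',c,'len',np.linalg.norm(d),'wid',np.linalg.norm(w[0]-w[1]),np.linalg.norm(w[3]-w[2]),'ang',an)
    if n=='C': u=np.array([np.cos(np.radians(an)),np.sin(np.radians(an))]);go(*(c+.024*u),.12,an)
"
```

```text
C c [0.33410416 0.26604013] len 0.11726038333095433 wid 0.03882117905648489 0.0388873391371624 ang 131.71574887212034
go [0.004, -0.0046, 0.0315] turn -0.0067 | at [0.3242 0.284  0.1515] [180.    0.  131.3] t 29.6
B c [0.38163537 0.3076412 ] len 0.14477360968003947 wid 0.03965911830603053 0.04431769282726366 ang 131.73979411418088
```

Emit:
arm_command --pt "0.002 -0.003 0.02 0" --pt "0.004 -0.0056 0.04 0" --pt "0.004 -0.0056 0.06 0" --pt "0.004 -0.0056 0.075 0" --pt "0.004 -0.0056 0.08 0" --hand 0.05

```text
time: 30.1
ee_pos: [0.3166, 0.2828, 0.0699]
tcp_rot: [-179.9, 0.0, 131.3]
wrist_force: [-0.2, 0.2, 0.4]
opening: 0.05
grasp_force: 0.0
```

```bash
python3 -c "
from h import *
g=np.array([.3341,.2660])+.024*np.array([-.665,.747])-.001*np.array([.747,.665]);go(*g,.024,131.7);print(bot.get_obs()['opening'])"
```

```text
go [-0.0002, 0.001, 0.0459] turn -0.0069 | at [0.3166 0.2828 0.0699] [-179.9    0.   131.3] t 30.1
0.0500341686965105
```

Emit:
arm_command --pt "0 0.001 0.01 -0.007" --pt "0 0.001 0.02 -0.007" --pt "0 0.001 0.03 -0.007" --pt "0 0.001 0.04 -0.007" --pt "0 0.001 0.044 -0.007"

```text
time: 30.6
ee_pos: [0.3169, 0.2839, 0.0262]
tcp_rot: [-179.9, -0.0, 131.8]
wrist_force: [0.2, -0.2, -0.8]
opening: 0.0498
grasp_force: 0.0
```

Emit:
arm_command --pt "0 0 0 0" --pt "0 0 0 0" --pt "0 0 0 0" --pt "0 0 0 0" --pt "0 0 0 0" --hand 0.03

```text
time: 31.1
ee_pos: [0.3174, 0.2843, 0.0275]
tcp_rot: [180.0, 0.0, 131.8]
wrist_force: [0.5, -0.0, -1.0]
opening: 0.0387
grasp_force: 41.1
```

Emit:
arm_command --pt "0 0 -0.03 0" --pt "0 0 -0.06 0" --pt "0 0 -0.09 0" --pt "0 0 -0.1 0" --pt "0 0 -0.1 0"

```text
time: 31.6
ee_pos: [0.3179, 0.2847, 0.1284]
tcp_rot: [179.9, 0.0, 131.8]
wrist_force: [-0.3, -0.8, -2.5]
opening: 0.0393
grasp_force: 41.3
```

```bash
python3 -c "
from h import *
v=view('wrist','w13')
pgo(-200,0,100)"
```

```text
go [-0.2968, -0.0677, 0.0269] turn -0.7548 | at [0.3174 0.2843 0.127 ] [180.   -0.  131.8] t 31.6
```

View pics/w13.png

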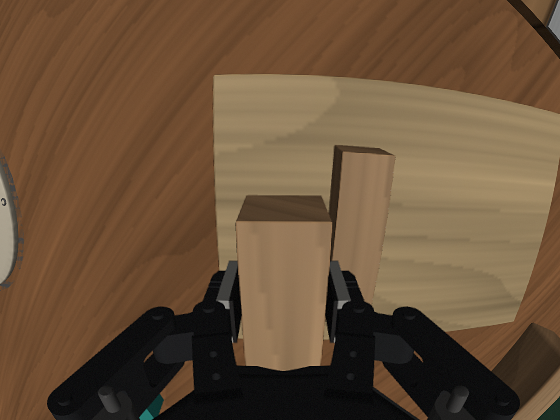

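Blank 2 is held at (284,290) and blank 3 is still on the sheet. On to the press mouth.

Emit:
arm_command --pt "-0.042 -0.009 0.0 -0.12" --pt "-0.084 -0.018 0.0 -0.24" --pt "-0.126 -0.028 0.0 -0.36" --pt "-0.168 -0.038 0.0 -0.48" --pt "-0.21 -0.048 0.01 -0.6"

```text
time: 32.15
ee_pos: [0.4211, 0.0954, 0.1167]
tcp_rot: [-180.0, -0.0, 166.2]
wrist_force: [1.0, 0.8, -0.5]
opening: 0.0393
grasp_force: 41.3
```

```bash
python3 -c "
from h import *
pgo(-200,0,90)"
```

```text
go [-0.0608, -0.0649, 0.0267] turn -0.1538 | at [0.4211 0.0954 0.1167] [-180.    -0.   166.2] t 32.1
```

Emit:
arm_command --pt "-0.025 -0.03 0.01 -0.07" --pt "-0.05 -0.058 0.026 -0.14" --pt "-0.058 -0.062 0.026 -0.15" --pt "-0.058 -0.062 0.026 -0.15" --pt "-0.058 -0.062 0.026 -0.15"

```text
time: 32.65
ee_pos: [0.4612, 0.0233, 0.0911]
tcp_rot: [180.0, -0.1, 174.4]
wrist_force: [0.1, 0.2, -1.2]
opening: 0.0391
grasp_force: 41.2
```

```bash
python3 -c "
from h import *
pgo(-200,0.5,34)"
```

```text
go [-0.0039, -0.0046, 0.0571] turn -0.0099 | at [0.4612 0.0233 0.0911] [ 1.800e+02 -1.000e-01  1.744e+02] t 32.6
```

Emit:
arm_command --pt "-0.003 -0.004 0.02 -0.009" --pt "-0.003 -0.004 0.04 -0.009" --pt "-0.003 -0.004 0.056 -0.009" --pt "-0.003 -0.004 0.056 -0.009" --pt "-0.003 -0.004 0.056 -0.009"

```text
time: 33.15
ee_pos: [0.4642, 0.0194, 0.0363]
tcp_rot: [180.0, 0.0, 175.1]
wrist_force: [-0.1, -0.2, -1.6]
opening: 0.0391
grasp_force: 41.3
```

```bash
python3 -c "
from h import *
pgo(-90,0.5,34)"
```

```text
go [-0.1105, -0.0012, 0.0024] turn 0.0011 | at [0.4642 0.0194 0.0363] [180.    0.  175.1] t 33.1
```

Emit:
arm_command --pt "-0.02 -0.001 0.001 0.001" --pt "-0.04 -0.001 0.001 0.001" --pt "-0.06 -0.001 0.001 0.001" --pt "-0.08 -0.001 0.001 0.001" --pt "-0.09 -0.001 0.001 0.001"

```text
time: 33.65
ee_pos: [0.5557, 0.01, 0.0359]
tcp_rot: [180.0, 0.1, 175.0]
wrist_force: [-0.3, 0.5, -1.0]
opening: 0.0393
grasp_force: 41.3
```

Emit:
arm_command --pt "-0.006 0 0 0" --pt "-0.012 0 0 0" --pt "-0.017 0 0 0" --pt "-0.02 0 0 0" --pt "-0.02 0 0 0"

```text
time: 34.15
ee_pos: [0.574, 0.0078, 0.0348]
tcp_rot: [-180.0, 0.0, 174.9]
wrist_force: [0.5, 0.4, -0.7]
opening: 0.0392
grasp_force: 41.3
```

```bash
python3 -c "
from h import *
pgo(-86,0.5,34)"
```

```text
go [-0.0041, 0.0009, 0.0008] turn -0.0011 | at [0.574  0.0078 0.0348] [-180.     0.   174.9] t 34.1
```

Smooth so far. Now seating against the stop.

Emit:
arm_command --pt "-0.0015 0 0 0" --pt "-0.003 0 0 0" --pt "-0.0045 0 0 0" --pt "-0.006 0 0 0" --pt "-0.006 0 0 0"

```text
time: 34.65
ee_pos: [0.5784, 0.0073, 0.0342]
tcp_rot: [-180.0, -0.2, 174.9]
wrist_force: [-6.7, -0.1, -0.1]
opening: 0.0391
grasp_force: 41.4
```

Emit:
arm_command --pt "-0.0005 0 0 0" --pt "-0.001 0 0 0" --pt "-0.0015 0 0 0" --pt "-0.002 0 0 0" --pt "-0.002 0 0 0"

```text
time: 35.15
ee_pos: [0.5784, 0.0073, 0.034]
tcp_rot: [-180.0, -0.4, 175.0]
wrist_force: [-18.6, 1.2, 6.4]
opening: 0.0394
grasp_force: 42.2
```

Emit:
arm_command --pt "0.004 0 0 0" --pt "0.004 0 0 0" --pt "0.004 0 0 0" --pt "0.004 0 0 0" --pt "0.004 0 0 0" --hand 0.056

```text
time: 35.65
ee_pos: [0.5782, 0.0075, 0.0348]
tcp_rot: [180.0, 0.0, 174.9]
wrist_force: [0.2, 0.3, -0.0]
opening: 0.0557
grasp_force: 0.0
```

Emit:
arm_command --pt "0 0 -0.02 0" --pt "0 0 -0.04 0" --pt "0.025 0 -0.04 0" --pt "0.05 0 -0.04 0" --pt "0.063 0 -0.04 0"

```text
time: 36.15
ee_pos: [0.5139, 0.0131, 0.0749]
tcp_rot: [-180.0, -0.0, 174.9]
wrist_force: [-0.1, 0.0, -0.3]
opening: 0.056
grasp_force: 0.0
```

Emit:
arm_command --pt "0 0 0 0" --pt "0 0 0.02 0" --pt "0 0 0.039 0" --pt "-0.005 0 0.039 0" --pt "-0.01 0 0.039 0" --hand 0.0

```text
time: 36.65
ee_pos: [0.526, 0.0121, 0.036]
tcp_rot: [-180.0, 0.0, 174.9]
wrist_force: [0.2, -0.1, 1.5]
opening: 0.0005
grasp_force: 0.0
```

```bash
python3 -c "
from h import *
pgo(-132.9,0,35);print(bot.get_obs()['wrist_force'])"
```

```text
go [-0.0054, 0.0004, 0.001] turn -0.001 | at [0.526  0.0121 0.036 ] [-180.     0.   174.9] t 36.6
[ 0.20082473 -0.13821197  1.4822771 ]
```

Emit:
arm_command --pt "-0.002 0 0 0" --pt "-0.004 0 0 0" --pt "-0.006 0 0 0" --pt "-0.0075 0 0 0" --pt "-0.0085 0 0 0"

```text
time: 37.15
ee_pos: [0.5314, 0.0116, 0.0362]
tcp_rot: [180.0, -0.3, 175.0]
wrist_force: [-18.0, 1.9, 13.5]
opening: -0.0001
grasp_force: 9.5
```

```bash
python3 -c "
from h import *
pgo(-132.9,0,35)"
```

```text
go [-0.0, 0.0004, 0.0012] turn -0.0009 | at [0.5314 0.0116 0.0362] [180.   -0.3 175. ] t 37.1
```

Fully home, at the same reference point as before. Now the lever.

Emit:
arm_command --pt "0.01 0 0 0" --pt "0.013 0 -0.045 0" --pt "0.013 0 -0.095 0" --pt "0.013 0 -0.145 0" --pt "0.013 0 -0.19 0"

```text
time: 37.65
ee_pos: [0.5204, 0.0126, 0.2287]
tcp_rot: [180.0, 0.1, 174.9]
wrist_force: [0.9, 0.1, 0.2]
opening: -0.0003
grasp_force: 0.0
```

Emit:
arm_command --pt "-0.015 -0.025 -0.03 0" --pt "-0.04 -0.065 -0.035 0" --pt "-0.065 -0.105 -0.035 0" --pt "-0.09 -0.148 -0.035 0" --pt "-0.115 -0.19 -0.035 0"

```text
time: 38.15
ee_pos: [0.619, -0.1887, 0.2613]
tcp_rot: [-180.0, 0.1, 175.0]
wrist_force: [1.6, 0.4, 0.2]
opening: -0.0
grasp_force: 0.0
```

```bash
python3 -c "
from h import *
pgo(-18,-197,230)"
```

```text
go [-0.0101, -0.0047, 0.0313] turn -0.0009 | at [ 0.619  -0.1887  0.2613] [-1.80e+02  1.00e-01  1.75e+02] t 38.1
```

Emit:
arm_command --pt "-0.008 -0.002 0.015 0" --pt "-0.008 -0.002 0.03 0" --pt "-0.008 -0.002 0.05 0" --pt "-0.008 -0.003 0.065 0" --pt "-0.008 -0.004 0.08 0"

```text
time: 38.65
ee_pos: [0.6261, -0.1914, 0.1808]
tcp_rot: [-180.0, 0.1, 174.9]
wrist_force: [0.5, -1.6, 4.2]
opening: -0.0
grasp_force: 1.8
```

Emit:
arm_command --pt "0 0 0.012 0" --pt "0 0 0.024 0" --pt "0 0 0.034 0" --pt "0 0 0.04 0" --pt "0 0 0.043 0"

```text
time: 39.15
ee_pos: [0.6262, -0.1911, 0.138]
tcp_rot: [180.0, 0.1, 175.0]
wrist_force: [-1.1, 1.7, 8.3]
opening: 0.0
grasp_force: 4.9
```

Emit:
arm_command --pt "0 0 0.001 0" --pt "0 0 0.003 0" --pt "0 0 0.005 0" --pt "0 0 0.006 0" --pt "0 0 0.006 0"

```text
time: 39.65
ee_pos: [0.6264, -0.1911, 0.1359]
tcp_rot: [-180.0, 0.3, 175.0]
wrist_force: [-8.4, 3.4, 26.5]
opening: 0.0001
grasp_force: 12.9
```

Emit:
arm_command --pt "0 0 -0.02 0" --pt "0 0 -0.045 0" --pt "0 0 -0.07 0" --pt "0 0 -0.095 0" --pt "0 0 -0.122 0"

```text
time: 40.15
ee_pos: [0.6259, -0.191, 0.2538]
tcp_rot: [180.0, -0.1, 175.0]
wrist_force: [0.7, -0.1, 0.1]
opening: 0.0002
grasp_force: 0.0
```

Emit:
arm_command --pt "0.03 0.04 0 0" --pt "0.06 0.08 0 0" --pt "0.09 0.12 0 0" --pt "0.115 0.16 0 0" --pt "0.125 0.193 0 0" --hand 0.056

```text
time: 40.65
ee_pos: [0.5166, 0.0138, 0.2539]
tcp_rot: [180.0, 0.0, 175.0]
wrist_force: [0.8, 0.1, 0.7]
opening: 0.0558
grasp_force: 0.0
```

```bash
python3 -c "
from h import *
v=view('wrist');print(marks(v,'lever_grip',2),proj(v,p2w(PO,PP['lever_grip'])))
pgo(-143,0.5,45)"
```

```text
[([79.3, 368.4], 0.76)] [[ 81.88992209 364.98577887]]
go [-0.0041, -0.0018, 0.2088] turn 0.003 | at [0.5174 0.0153 0.2538] [179.9   0.  175.2] t 40.8
```

Emit:
arm_command --pt "0.0 -0.002 0.045 0" --pt "0.0 -0.002 0.09 0" --pt "0.0 -0.002 0.135 0" --pt "0.0 -0.002 0.18 0" --pt "0 -0.002 0.21 0"

```text
time: 41.25
ee_pos: [0.5167, 0.0094, 0.0398]
tcp_rot: [-180.0, -0.2, 174.9]
wrist_force: [-0.3, 0.0, -0.7]
opening: 0.056
grasp_force: 0.0
```

```bash
python3 -c "
from h import *
pgo(-85.5,0.5,34.5)"
```

```text
go [-0.0618, 0.0044, 0.0051] turn -0.0012 | at [0.5167 0.0094 0.0398] [-180.    -0.2  174.9] t 41.2
```

Emit:
arm_command --pt "-0.02 0.004 0.007 0" --pt "-0.04 0.004 0.007 0" --pt "-0.061 0.004 0.007 0" --pt "-0.061 0.004 0.007 0" --pt "-0.061 0.004 0.007 0"

```text
time: 41.75
ee_pos: [0.5791, 0.0081, 0.0358]
tcp_rot: [-180.0, -0.1, 174.9]
wrist_force: [0.5, 0.6, 0.2]
opening: 0.0561
grasp_force: 0.0
```

Emit:
arm_command --pt "0 0 0 0" --pt "0 0 0 0" --pt "0 0 0 0" --pt "0 0 0 0" --pt "0 0 0 0" --hand 0.03

```text
time: 42.25
ee_pos: [0.5789, 0.0083, 0.0367]
tcp_rot: [-180.0, -0.0, 174.9]
wrist_force: [-4.5, -1.0, 2.1]
opening: 0.0391
grasp_force: 41.9
```

Emit:
arm_command --pt "0.025 0 -0.001 0" --pt "0.05 0 -0.001 0" --pt "0.08 0 -0.002 0" --pt "0.105 0 -0.02 0" --pt "0.12 0 -0.055 0"

```text
time: 42.75
ee_pos: [0.4569, 0.0191, 0.09]
tcp_rot: [-180.0, -0.3, 175.0]
wrist_force: [0.5, 0.6, -0.0]
opening: 0.0389
grasp_force: 41.5
```

```bash
python3 -c "
from h import *
tray(0,25,.12)"
```

```text
go [-0.0148, -0.3613, -0.0299] turn 0.4075 | at [0.4569 0.0191 0.09  ] [-180.    -0.3  175. ] t 42.8
```

Emit:
arm_command --pt "0.0 -0.04 -0.02 0" --pt "-0.003 -0.08 -0.03 0" --pt "-0.006 -0.12 -0.03 0" --pt "-0.009 -0.16 -0.03 0" --pt "-0.01 -0.2 -0.03 0"

```text
time: 43.25
ee_pos: [0.4524, -0.1828, 0.122]
tcp_rot: [-180.0, 0.1, 175.0]
wrist_force: [1.4, 0.1, -1.8]
opening: 0.0388
grasp_force: 41.6
```

Emit:
arm_command --pt "0.0 -0.04 0 0.1" --pt "-0.001 -0.08 0 0.2" --pt "-0.002 -0.12 0 0.3" --pt "-0.004 -0.155 0 0.4" --pt "-0.004 -0.157 0 0.407"

```text
time: 43.75
ee_pos: [0.442, -0.3413, 0.1212]
tcp_rot: [-180.0, 0.0, 151.2]
wrist_force: [0.5, 0.9, -1.4]
opening: 0.0391
grasp_force: 41.6
```

```bash
python3 -c "
from h import *
tray(0,25,.035)"
```

```text
go [0.0014, -0.0016, 0.0862] turn -0.0061 | at [ 0.442  -0.3413  0.1212] [-180.     0.   151.2] t 43.8
```

Emit:
arm_command --pt "0.001 0.004 0.025 -0.005" --pt "0.001 0.004 0.05 -0.005" --pt "0.001 0.004 0.075 -0.005" --pt "0.001 0.004 0.085 -0.005" --pt "0.001 0.004 0.085 -0.005"

```text
time: 44.25
ee_pos: [0.4429, -0.333, 0.0355]
tcp_rot: [180.0, -0.1, 152.0]
wrist_force: [-0.1, 0.9, -1.6]
opening: 0.0388
grasp_force: 41.5
```

Emit:
arm_command --pt "0 0 0 0" --pt "0 0 0 0" --pt "0 0 0 0" --pt "0 0 -0.01 0" --pt "0 0 -0.03 0" --hand 0.048

```text
time: 44.75
ee_pos: [0.4429, -0.3335, 0.0668]
tcp_rot: [180.0, -0.1, 151.9]
wrist_force: [-1.1, 0.8, -1.0]
opening: 0.0481
grasp_force: 0.0
```

Emit:
arm_command --pt "0 0 -0.04 0" --pt "0 0 -0.08 0" --pt "0 0 -0.12 0" --pt "0 0 -0.14 0" --pt "0 0 -0.14 0" --hand 0.0

```text
time: 45.25
ee_pos: [0.4445, -0.3347, 0.2115]
tcp_rot: [-179.9, 0.4, 151.9]
wrist_force: [-0.5, 0.4, -0.3]
opening: -0.0002
grasp_force: 0.0
```

```bash
python3 -c "
from h import *
v=view('wrist','w14');m=marks(v,'blank_1',5)
for r in m: print(r,unproj(v,[r[0]],.028)[0][:2])
print(TC-.058*TY,TC+.002*TY)
pgo(-102,125,190)"
```

```text
([282.8, 203.3], 0.93) [ 0.46418804 -0.34507115]
([225.0, 204.6], 0.84) [ 0.43647379 -0.40022347]
([278.4, 346.8], 0.47) [ 0.63850922 -0.44436422]
[ 0.4344152 -0.4050168] [ 0.4629512 -0.3522408]
go [0.1061, 0.4737, 0.0172] turn -0.4031 | at [ 0.4436 -0.334   0.2074] [-1.800e+02  1.000e-01  1.519e+02] t 45.4
```

Emit:
arm_command --pt "0.01 0.045 0 0" --pt "0.02 0.09 0 0" --pt "0.03 0.135 0 0" --pt "0.04 0.18 0 0" --pt "0.05 0.225 0 0"

```text
time: 45.85
ee_pos: [0.5048, -0.11, 0.2054]
tcp_rot: [-180.0, -0.1, 151.9]
wrist_force: [1.2, -0.4, 0.3]
opening: 0.0001
grasp_force: 0.0
```

Emit:
arm_command --pt "0.01 0.047 0 -0.08" --pt "0.02 0.094 0 -0.16" --pt "0.03 0.141 0 -0.24" --pt "0.04 0.188 0 -0.32" --pt "0.05 0.235 0.01 -0.4"

```text
time: 46.35
ee_pos: [0.5719, 0.121, 0.1965]
tcp_rot: [-180.0, 0.0, 175.0]
wrist_force: [1.0, -0.8, 1.0]
opening: 0.0001
grasp_force: 0.0
```

```bash
python3 -c "
from h import *
pgo(-102,125,150)"
```

```text
go [-0.0, 0.0128, 0.0465] turn 0.0004 | at [0.5719 0.121  0.1965] [-180.    0.  175.] t 46.4
```

Emit:
arm_command --pt "0.001 0.009 0.02 0" --pt "0.001 0.009 0.045 0" --pt "0.001 0.009 0.06 0" --pt "0.001 0.009 0.08 0" --pt "0.001 0.009 0.091 0"

```text
time: 46.85
ee_pos: [0.5707, 0.1274, 0.1035]
tcp_rot: [-180.0, -0.1, 174.8]
wrist_force: [-0.6, -0.5, -0.3]
opening: -0.0001
grasp_force: 0.0
```

```bash
python3 -c "
from h import *
pgo(-60,125,105.5);print(bot.get_obs()['wrist_force'])"
```

```text
go [-0.0438, 0.0067, -0.0022] turn -0.0036 | at [0.5707 0.1274 0.1035] [-1.800e+02 -1.000e-01  1.748e+02] t 46.9
[-0.64132441 -0.4514338  -0.29148752]
```

Emit:
arm_command --pt "-0.01 0.004 -0.001 0" --pt "-0.02 0.004 -0.001 0" --pt "-0.03 0.004 -0.001 0" --pt "-0.038 0.004 -0.001 0" --pt "-0.042 0.004 -0.001 0"

```text
time: 47.35
ee_pos: [0.6145, 0.1279, 0.1063]
tcp_rot: [-180.0, -0.0, 174.8]
wrist_force: [-2.2, 0.1, -1.7]
opening: 0.0001
grasp_force: 1.0
```

```bash
python3 -c "
from h import *
v=view('wrist','w15');pgo(-60,125,105.5)
pips(v,4)
for a in (2.0,2.05,2.1,2.15): print(a,proj(v,p2w(PO,pip(a,4))))"
```

```text
go [0.0001, 0.0023, 0.0008] turn -0.0035 | at [0.6148 0.1279 0.1063] [-180.    -0.   174.8] t 47.4
expected [287.4 222.4] blobs [([254.2, 221.0], 106, 12, 11), ([275.7, 221.0], 103, 12, 11), ([297.6, 221.0], 105, 12, 11), ([319.4, 220.8], 105, 12, 11)]
2.0 [[287.31746473 216.23314153]]
2.05 [[287.33912165 219.45098474]]
2.1 [[287.35870413 222.7628327 ]]
2.15 [[287.37608398 226.15567672]]
```

Emit:
arm_command --pt "-0.0008 0 0 0" --pt "-0.0008 0 0 0" --pt "-0.0008 0 0 0" --pt "-0.0008 0 0 0" --pt "-0.0008 0 0 0"

```text
time: 47.9
ee_pos: [0.6147, 0.1282, 0.107]
tcp_rot: [180.0, 0.0, 174.8]
wrist_force: [-0.2, -0.0, -0.2]
opening: -0.0002
grasp_force: 0.0
```

```bash
python3 -c "
from h import *
v=view('wrist');pips(v,4)
for a in (2.05,2.1): print(a,proj(v,p2w(PO,pip(a,4))))
u=np.array([np.cos(np.radians(131.7)),np.sin(np.radians(131.7))]);g=np.array([.3816,.3076])+.013*u;print(g)
P=p2w(PO,[-64,123,180])[0];rel(P,174.9,[*g,.15],131.7)"
```

```text
expected [286.7 221.7] blobs [([253.6, 221.0], 105, 12, 11), ([275.4, 221.0], 106, 12, 11), ([297.1, 220.9], 103, 11, 11), ([318.6, 220.8], 104, 12, 11)]
2.05 [[286.67083885 218.79277737]]
2.1 [[286.68705712 222.09317355]]
[0.37295201 0.3173063 ]
rel [0.2537, 0.1669, 0.03] turn 0.754
```

Emit:
arm_command --pt "0.005 0 0 0" --pt "0.005 0 -0.025 0" --pt "0.005 0 -0.05 0" --pt "0.005 0 -0.075 0" --pt "0.005 0 -0.075 0"

```text
time: 48.45
ee_pos: [0.6106, 0.1289, 0.1858]
tcp_rot: [179.9, 0.3, 174.8]
wrist_force: [0.5, 0.5, 0.6]
opening: 0.0
grasp_force: 0.0
```

Emit:
arm_command --pt "0.036 0.024 0.0 0.1" --pt "0.072 0.048 0.0 0.2" --pt "0.108 0.072 0.0 0.3" --pt "0.144 0.096 0.0 0.4" --pt "0.18 0.12 0.0 0.5" --hand 0.062

```text
time: 48.95
ee_pos: [0.4394, 0.2649, 0.1811]
tcp_rot: [-180.0, -0.0, 145.9]
wrist_force: [0.7, 0.2, 0.3]
opening: 0.0621
grasp_force: 0.0
```

```bash
python3 -c "
from h import *
go(.373,.3173,.15,131.7)"
```

```text
go [0.0843, 0.0062, 0.0311] turn 0.2483 | at [0.4394 0.2649 0.1811] [-180.    -0.   145.9] t 49.0
```

Emit:
arm_command --pt "0.04 0.002 0.01 0.1" --pt "0.08 0.004 0.02 0.2" --pt "0.081 0.005 0.03 0.235" --pt "0.081 0.005 0.03 0.235" --pt "0.081 0.005 0.03 0.235"

```text
time: 49.45
ee_pos: [0.3766, 0.3133, 0.1516]
tcp_rot: [-180.0, 0.0, 132.8]
wrist_force: [0.2, 0.4, -0.3]
opening: 0.0619
grasp_force: 0.0
```

```bash
python3 -c "
from h import *
v=view('wrist','w16');x=blank(v,(.3816,.3076),131.7,145,'w16')
u=np.array([np.cos(np.radians(x[2])),np.sin(np.radians(x[2]))]);g=x[:2]/1000+.013*u;print(g);go(*g,.024,x[2])
print(marks(v,'blank_2',4))"
```

```text
blank [377.9 306.1 129.2] score 44.5 was 21.1
[0.36969894 0.31618992]
go [0.0071, -0.0034, 0.1279] turn 0.0621 | at [0.3771 0.3133 0.1519] [180.    0.  132.7] t 49.5
[([275.7, 207.0], 0.92), ([84.6, 371.0], 0.78)]
```

View pics/w16.png

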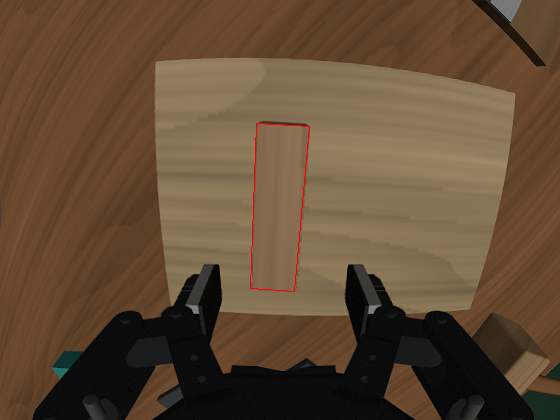

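The overlay fits blank 3 at (278,207). Now I descend and grip.

Emit:
arm_command --pt "0.003 -0.002 0.03 0.03" --pt "0.006 -0.003 0.06 0.06" --pt "0.006 -0.003 0.09 0.06" --pt "0.006 -0.003 0.115 0.06" --pt "0.006 -0.003 0.126 0.06"

```text
time: 50.05
ee_pos: [0.3702, 0.3148, 0.0237]
tcp_rot: [-179.9, 0.0, 129.2]
wrist_force: [-0.1, 0.5, 0.6]
opening: 0.0623
grasp_force: 0.0
```

Emit:
arm_command --pt "0 0 0 0" --pt "0 0 0 0" --pt "0 0 0 0" --pt "0 0 0 0" --pt "0 0 0 0" --hand 0.03

```text
time: 50.55
ee_pos: [0.3708, 0.3163, 0.0265]
tcp_rot: [179.9, -0.0, 129.3]
wrist_force: [-0.1, 0.4, 3.0]
opening: 0.0389
grasp_force: 42.5
```

Emit:
arm_command --pt "0 0 -0.03 0" --pt "0 0 -0.06 0" --pt "0 0 -0.09 0" --pt "0 0 -0.1 0" --pt "0 0 -0.1 0"

```text
time: 51.05
ee_pos: [0.3711, 0.3165, 0.127]
tcp_rot: [179.8, -0.0, 129.3]
wrist_force: [-0.2, -0.1, -1.0]
opening: 0.039
grasp_force: 42.1
```

```bash
python3 -c "
from h import *
pgo(-215,0,100)"
```

```text
go [-0.2799, -0.1275, 0.0266] turn -0.798 | at [0.3711 0.3165 0.127 ] [179.8  -0.  129.3] t 51.0
```

Emit:
arm_command --pt "-0.04 -0.018 0.0 -0.12" --pt "-0.08 -0.036 0.0 -0.24" --pt "-0.12 -0.054 0.0 -0.36" --pt "-0.16 -0.072 0.0 -0.48" --pt "-0.2 -0.09 0.01 -0.6"

```text
time: 51.55
ee_pos: [0.4274, 0.1026, 0.1148]
tcp_rot: [180.0, 0.0, 164.0]
wrist_force: [1.1, 0.5, -2.2]
opening: 0.039
grasp_force: 42.1
```

```bash
python3 -c "
from h import *
pgo(-215,0.5,90);print(bot.get_obs()['opening'])"
```

```text
go [-0.0443, -0.0736, 0.0248] turn -0.1926 | at [0.4274 0.1026 0.1148] [180.   0. 164.] t 51.5
0.03901230237550117
```

Emit:
arm_command --pt "-0.02 -0.035 0.01 -0.08" --pt "-0.04 -0.07 0.024 -0.16" --pt "-0.041 -0.07 0.024 -0.183" --pt "-0.041 -0.07 0.024 -0.183" --pt "-0.041 -0.07 0.024 -0.183"

```text
time: 52.05
ee_pos: [0.4466, 0.026, 0.091]
tcp_rot: [180.0, -0.1, 174.1]
wrist_force: [-0.6, 0.4, -0.7]
opening: 0.0392
grasp_force: 42.0
```

```bash
python3 -c "
from h import *
pgo(-215,0.5,33.5)"
```

```text
go [-0.0038, -0.006, 0.0575] turn -0.0157 | at [0.4466 0.026  0.091 ] [ 1.800e+02 -1.000e-01  1.741e+02] t 52.0
```

Emit:
arm_command --pt "-0.003 -0.005 0.02 -0.013" --pt "-0.003 -0.005 0.04 -0.013" --pt "-0.003 -0.005 0.056 -0.013" --pt "-0.003 -0.005 0.056 -0.013" --pt "-0.003 -0.005 0.056 -0.013"

```text
time: 52.55
ee_pos: [0.4494, 0.0211, 0.0362]
tcp_rot: [180.0, 0.0, 175.0]
wrist_force: [0.2, -0.2, -1.2]
opening: 0.0391
grasp_force: 42.1
```

```bash
python3 -c "
from h import *
pgo(-90,0.5,33.5)"
```

```text
go [-0.1253, -0.0013, 0.0027] turn -0.0009 | at [0.4494 0.0211 0.0362] [180.   0. 175.] t 52.5
```

Emit:
arm_command --pt "-0.023 -0.001 0.001 0" --pt "-0.046 -0.001 0.001 0" --pt "-0.069 -0.001 0.001 0" --pt "-0.092 -0.001 0.001 0" --pt "-0.105 -0.001 0.001 0"

```text
time: 53.05
ee_pos: [0.556, 0.0103, 0.0359]
tcp_rot: [180.0, 0.1, 174.9]
wrist_force: [-0.0, -0.3, -1.2]
opening: 0.0387
grasp_force: 42.1
```

Emit:
arm_command --pt "-0.006 0 0 0" --pt "-0.012 0 0 0" --pt "-0.017 0 0 0" --pt "-0.02 0 0 0" --pt "-0.02 0 0 0"

```text
time: 53.55
ee_pos: [0.5739, 0.0081, 0.0348]
tcp_rot: [-180.0, 0.0, 174.9]
wrist_force: [0.7, -0.7, -2.4]
opening: 0.0391
grasp_force: 42.1
```

Emit:
arm_command --pt "-0.001 0 0 0" --pt "-0.002 0 0 0" --pt "-0.003 0 0 0" --pt "-0.004 0 0 0" --pt "-0.004 0 0 0"

```text
time: 54.05
ee_pos: [0.578, 0.0077, 0.0347]
tcp_rot: [180.0, 0.0, 174.9]
wrist_force: [0.9, -0.1, -1.6]
opening: 0.0391
grasp_force: 42.1
```

```bash
python3 -c "
from h import *
pgo(-85,0.5,33.5)"
```

```text
go [-0.0011, 0.0007, 0.0012] turn -0.0021 | at [0.578  0.0077 0.0347] [180.    0.  174.9] t 54.0
```

Emit:
arm_command --pt "-0.001 0 0 0" --pt "-0.002 0 0 0" --pt "-0.003 0 0 0" --pt "-0.0035 0 0 0" --pt "-0.0035 0 0 0"

```text
time: 54.55
ee_pos: [0.5789, 0.0075, 0.0345]
tcp_rot: [-180.0, -0.3, 174.9]
wrist_force: [-14.0, 0.5, 6.2]
opening: 0.0387
grasp_force: 43.0
```

Contact at the stop. I release and seat it from behind (rear end at -145).

Emit:
arm_command --pt "0.002 0 0 0" --pt "0.002 0 0 0" --pt "0.002 0 0 0" --pt "0.002 0 0 0" --pt "0.002 0 0 0" --hand 0.056

```text
time: 55.05
ee_pos: [0.5796, 0.0075, 0.0348]
tcp_rot: [-180.0, 0.0, 174.9]
wrist_force: [0.5, -0.3, -0.3]
opening: 0.056
grasp_force: 0.0
```

Emit:
arm_command --pt "0 0 -0.02 0" --pt "0 0 -0.04 0" --pt "0.03 0 -0.04 0" --pt "0.06 0 -0.04 0" --pt "0.088 0 -0.04 0"

```text
time: 55.55
ee_pos: [0.4907, 0.0155, 0.0747]
tcp_rot: [180.0, 0.0, 174.9]
wrist_force: [0.1, 0.2, 0.1]
opening: 0.0562
grasp_force: 0.0
```

Emit:
arm_command --pt "0 0 0 0" --pt "0 0 0.02 0" --pt "0 0 0.039 0" --pt "-0.005 0 0.039 0" --pt "-0.01 0 0.039 0" --hand 0.0

```text
time: 56.05
ee_pos: [0.5024, 0.0145, 0.0361]
tcp_rot: [180.0, 0.0, 174.9]
wrist_force: [0.3, -0.2, -0.2]
opening: -0.0002
grasp_force: 0.0
```

```bash
python3 -c "
from h import *
pgo(-157.9,0,35);print(bot.get_obs()['wrist_force'])"
```

```text
go [-0.0041, 0.0001, 0.0011] turn -0.002 | at [0.5024 0.0145 0.0361] [180.    0.  174.9] t 56.0
[ 0.32036714 -0.17510335 -0.19683326]
```

Emit:
arm_command --pt "-0.002 0 0 0" --pt "-0.004 0 0 0" --pt "-0.005 0 0 0" --pt "-0.006 0 0 0" --pt "-0.007 0 0 0"

```text
time: 56.55
ee_pos: [0.5065, 0.0141, 0.0362]
tcp_rot: [180.0, -0.3, 174.9]
wrist_force: [-18.9, 1.3, 14.3]
opening: 0.0002
grasp_force: 9.6
```

```bash
python3 -c "
from h import *
pgo(-157.9,0,35)"
```

```text
go [0.0, 0.0001, 0.0012] turn -0.0019 | at [0.5065 0.0141 0.0362] [180.   -0.3 174.9] t 56.5
```

Home, with the same reference again. Lever next.

Emit:
arm_command --pt "0.01 0 0 0" --pt "0.01 0 -0.045 0" --pt "0.01 0 -0.095 0" --pt "0.01 0 -0.145 0" --pt "0.01 0 -0.19 0"

```text
time: 57.05
ee_pos: [0.4986, 0.0148, 0.2286]
tcp_rot: [180.0, 0.1, 174.9]
wrist_force: [1.3, 0.4, -0.1]
opening: -0.0001
grasp_force: 0.0
```

Emit:
arm_command --pt "-0.025 -0.03 -0.03 0" --pt "-0.055 -0.07 -0.035 0" --pt "-0.085 -0.11 -0.035 0" --pt "-0.115 -0.15 -0.035 0" --pt "-0.143 -0.19 -0.035 0"

```text
time: 57.55
ee_pos: [0.6251, -0.1891, 0.2611]
tcp_rot: [-180.0, 0.1, 174.9]
wrist_force: [0.3, 0.0, 1.0]
opening: -0.0003
grasp_force: 0.0
```

```bash
python3 -c "
from h import *
pgo(-18,-197,230)"
```

```text
go [-0.004, -0.0049, 0.0311] turn -0.0019 | at [ 0.6251 -0.1891  0.2611] [-1.800e+02  1.000e-01  1.749e+02] t 57.5
```

Emit:
arm_command --pt "-0.002 -0.002 0.015 0" --pt "-0.002 -0.002 0.03 0" --pt "-0.002 -0.002 0.05 0" --pt "-0.002 -0.003 0.065 0" --pt "-0.002 -0.004 0.08 0"

```text
time: 58.05
ee_pos: [0.626, -0.192, 0.1811]
tcp_rot: [-179.9, 0.1, 174.9]
wrist_force: [0.1, -1.8, 4.7]
opening: 0.0
grasp_force: 1.9
```

Emit:
arm_command --pt "0 0 0.012 0" --pt "0 0 0.024 0" --pt "0 0 0.034 0" --pt "0 0 0.04 0" --pt "0 0 0.043 0"

```text
time: 58.55
ee_pos: [0.6261, -0.1912, 0.1381]
tcp_rot: [-180.0, 0.1, 174.9]
wrist_force: [-0.6, 0.8, 10.4]
opening: 0.0003
grasp_force: 4.8
```

Emit:
arm_command --pt "0 0 0.001 0" --pt "0 0 0.003 0" --pt "0 0 0.005 0" --pt "0 0 0.006 0" --pt "0 0 0.006 0"

```text
time: 59.05
ee_pos: [0.6263, -0.1912, 0.136]
tcp_rot: [-180.0, 0.3, 174.9]
wrist_force: [-7.3, 2.3, 26.2]
opening: 0.0001
grasp_force: 12.7
```

Emit:
arm_command --pt "0 0 -0.02 0" --pt "0 0 -0.045 0" --pt "0 0 -0.07 0" --pt "0 0 -0.095 0" --pt "0 0 -0.122 0"

```text
time: 59.55
ee_pos: [0.6257, -0.191, 0.2539]
tcp_rot: [180.0, -0.1, 174.9]
wrist_force: [0.4, -0.3, -0.0]
opening: 0.0002
grasp_force: 0.0
```

Emit:
arm_command --pt "0.03 0.04 0 0" --pt "0.065 0.08 0 0" --pt "0.1 0.12 0 0" --pt "0.13 0.155 0 0" --pt "0.15 0.193 0 0" --hand 0.056

```text
time: 60.05
ee_pos: [0.4916, 0.0157, 0.2535]
tcp_rot: [180.0, -0.0, 174.9]
wrist_force: [1.5, 1.4, 0.8]
opening: 0.0558
grasp_force: 0.0
```

```bash
python3 -c "
from h import *
v=view('wrist');print(marks(v,'lever_grip',2),proj(v,p2w(PO,PP['lever_grip'])))
pgo(-165,0.5,45)"
```

```text
[([35.5, 290.3], 0.26), ([44.5, 179.0], 0.18)] [[ 90.66717692 382.87502441]]
go [-0.008, -0.0024, 0.2092] turn 0.0023 | at [0.4916 0.0181 0.2542] [179.9   0.  175.1] t 60.1
```

Emit:
arm_command --pt "0.0 -0.002 0.045 0" --pt "0.0 -0.002 0.09 0" --pt "0.0 -0.002 0.135 0" --pt "0.0 -0.002 0.18 0" --pt "0 -0.002 0.21 0"

```text
time: 60.65
ee_pos: [0.4919, 0.012, 0.0399]
tcp_rot: [-180.0, -0.2, 174.9]
wrist_force: [-1.1, -0.4, 0.5]
opening: 0.0558
grasp_force: 0.0
```

```bash
python3 -c "
from h import *
pgo(-92.5,0.5,34.5)"
```

```text
go [-0.0798, 0.0041, 0.0051] turn -0.002 | at [0.4919 0.012  0.0399] [-180.    -0.2  174.9] t 60.6
```

Emit:
arm_command --pt "-0.025 0.004 0.007 0" --pt "-0.05 0.004 0.007 0" --pt "-0.079 0.004 0.007 0" --pt "-0.079 0.004 0.007 0" --pt "-0.079 0.004 0.007 0"

```text
time: 61.15
ee_pos: [0.5722, 0.0089, 0.0357]
tcp_rot: [-180.0, -0.1, 174.9]
wrist_force: [-0.3, 0.6, -0.3]
opening: 0.0565
grasp_force: 0.0
```

Emit:
arm_command --pt "0 0 0 0" --pt "0 0 0 0" --pt "0 0 0 0" --pt "0 0 0 0" --pt "0 0 0 0" --hand 0.03

```text
time: 61.65
ee_pos: [0.5718, 0.0092, 0.0367]
tcp_rot: [-180.0, -0.1, 174.9]
wrist_force: [-5.4, -1.0, 1.8]
opening: 0.039
grasp_force: 42.1
```

Emit:
arm_command --pt "0.025 0 -0.001 0" --pt "0.05 0 -0.001 0" --pt "0.08 0 -0.002 0" --pt "0.105 0 -0.02 0" --pt "0.12 0 -0.055 0"

```text
time: 62.15
ee_pos: [0.45, 0.02, 0.0901]
tcp_rot: [-180.0, -0.2, 174.9]
wrist_force: [1.4, 0.6, -0.0]
opening: 0.0391
grasp_force: 41.7
```

```bash
python3 -c "
from h import *
tray(70,20,.12)"
```

```text
go [-0.0544, -0.2993, -0.0301] turn 0.4066 | at [0.45   0.02   0.0901] [-180.    -0.2  174.9] t 62.1
```

Emit:
arm_command --pt "-0.006 -0.035 -0.02 0" --pt "-0.012 -0.07 -0.03 0" --pt "-0.018 -0.1 -0.03 0" --pt "-0.024 -0.13 -0.03 0" --pt "-0.03 -0.16 -0.03 0"

```text
time: 62.65
ee_pos: [0.4689, -0.1435, 0.1221]
tcp_rot: [-180.0, 0.1, 174.9]
wrist_force: [0.3, 1.1, -1.7]
opening: 0.039
grasp_force: 41.8
```

Emit:
arm_command --pt "-0.005 -0.035 0 0.1" --pt "-0.01 -0.07 0 0.2" --pt "-0.015 -0.1 0 0.3" --pt "-0.022 -0.134 0 0.4" --pt "-0.022 -0.136 0 0.407"

```text
time: 63.15
ee_pos: [0.4785, -0.2828, 0.1213]
tcp_rot: [-180.0, 0.0, 151.2]
wrist_force: [-0.5, 0.8, -1.7]
opening: 0.0389
grasp_force: 41.8
```

```bash
python3 -c "
from h import *
tray(70,20,.035)
v=view('wrist');
for r in marks(v,'blank_1',5): print(r,unproj(v,[r[0]],.028)[0][:2])"
```

```text
go [0.0007, -0.0005, 0.0863] turn -0.0066 | at [ 0.4785 -0.2828  0.1213] [-180.     0.   151.2] t 63.1
([133.0, 234.3], 0.92) [ 0.43499661 -0.40435372]
([280.4, 298.9], 0.82) [ 0.54780027 -0.3226833 ]
([206.8, 230.8], 0.66) [ 0.46334679 -0.34358803]
```

Emit:
arm_command --pt "0.001 -0.005 0.025 -0.006" --pt "0.001 -0.005 0.05 -0.006" --pt "0.001 -0.005 0.075 -0.006" --pt "0.001 -0.005 0.085 -0.006" --pt "0.001 -0.005 0.085 -0.006"

```text
time: 63.75
ee_pos: [0.4745, -0.2822, 0.0356]
tcp_rot: [180.0, -0.1, 152.0]
wrist_force: [0.9, 0.5, -0.2]
opening: 0.039
grasp_force: 41.7
```

Emit:
arm_command --pt "0 0 0 0" --pt "0 0 0 0" --pt "0 0 0 0" --pt "0 0 -0.01 0" --pt "0 0 -0.03 0" --hand 0.046

```text
time: 64.25
ee_pos: [0.4745, -0.2832, 0.0667]
tcp_rot: [180.0, -0.1, 151.9]
wrist_force: [0.4, 0.4, -0.7]
opening: 0.0459
grasp_force: 0.0
```

Emit:
arm_command --pt "0 0 -0.04 0" --pt "0 0 -0.08 0" --pt "0 0 -0.12 0" --pt "0 0 -0.16 0" --pt "0 0 -0.16 0"

```text
time: 64.75
ee_pos: [0.4764, -0.2843, 0.234]
tcp_rot: [-180.0, 0.5, 151.9]
wrist_force: [0.5, -0.2, 0.8]
opening: 0.0461
grasp_force: 0.0
```

```bash
python3 -c "
from h import *
v=view('wrist','w17')
for r in marks(v,'blank_1',5): print(r,unproj(v,[r[0]],.028)[0][:2])
t=view('scene','s2');print(marks(t,'lever_grip',2),proj(t,p2w(PO,PP['lever_grip'])))"
```

```text
([280.5, 192.2], 0.91) [ 0.49039632 -0.2945055 ]
([177.8, 194.5], 0.84) [ 0.43633231 -0.40057157]
([229.7, 191.9], 0.7) [ 0.46310306 -0.34474833]
[([202.1, 179.4], 0.86)] [[201.46757029 183.22610042]]
```

View pics/w17.png

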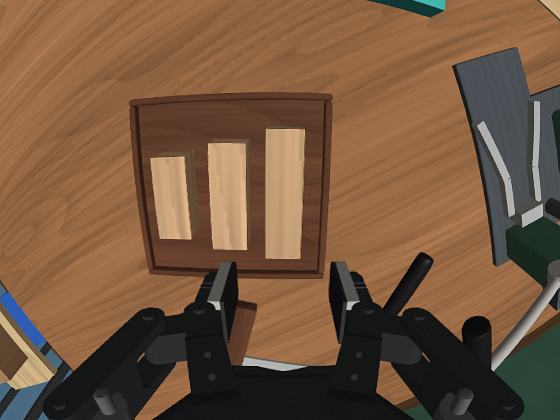

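All three blanks lie flat and apart on the tray floor at (172,197), (229,195) and (285,193). The lever is up and the robot is touching nothing, so I'm handing in.

```bash
python3 -c "
from workcell import bot
print(bot.job_done())"
```

```text
the job is handed in; nothing more can be done
None
```

The 95, 120 and 145 mm blanks were stamped 1, 2 and 3 in that order, each fully home with the lever pressed to its stop, and all three lie flat and unstacked in the tray. I handed the job in at about 65 s; it returned no verdict.

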